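# Set an articulator's incisal pin to a 3 mm blade gauge by its drag

### The job

Set the upright front pin of the articulator to the 3 mm blade gauge: tip the L-shaped gauge over from its blue handle onto its blade, take it by the handle, slide the blade along the little steel table under the pin as far as the black line across the blade, let go, and press the pin's head down until the pin nips the blade. Then take the handle again and draw the blade slowly straight out: it must drag between pin and table, and if it comes loosely slide it back and press further. Finally stand the gauge on its blade on the beige mat and let go, leaving the pin set and everything else where it is; never drive the pin down below the blade's thickness.

Things in the scene. Friction and masses are not known exactly. Their poses are not given: they have to be found in the camera images.
- gauge: L-shaped gauge, 45 g, 18 mm wide (own y): steel blade and blue handle, square to each other. Origin: middle of the outer edge of the L's corner. At the start own z points up along the blade, and the handle lies flat on the mat along own -x. Pushed near the blade's top towards own +x it tips about the corner onto the blade: then own x points down, own z runs level to the tip, and the handle stands up.
- gauge_tip (a point): middle of the end edge of the gauge's blade; axes as the gauge's. The blade is 80 mm long (own z 0 to 80) and 3 mm thick (own x -3 to 0). A black line crosses it 28 mm from the tip. With the gauge standing on its blade it balances about 49 mm from the tip, so it stays by itself on the steel table with the line under the pin.
- gauge_handle (a point): middle of the gauge's blue plastic handle, where to grip it across its 18 mm width; axes as the gauge's. The handle is 10 mm thick (own z 0 to 10) and reaches from own x = -3 to -53 mm; this point is at own x -36, z 5 mm. On the blade, it stands upright over the heel. At the start it lies flat on the mat.
- articulator: dental articulator, fixed: aluminium frame with two plaster casts. Origin on the bench below the pin's axis; x points from the pin back to casts (from x = 46 mm) and hinge, z up. Nothing of it is in front of x = -15 mm above the steel table.
- boss (a point): centre of the top of the round boss (12 mm radius, 22 mm tall) at the upper frame's nose, through which the pin slides, 134 mm above the bench; axes as the articulator's. A brass screw sticks out of it to y = -29 mm, 10 mm lower. A gripper on the upright handle should lean 20 to 30 degrees back from the articulator so that its body clears boss and pin.
- table_top (a point): point on the top face of the articulator's flat steel incisal table, on the pin's axis, 34 mm above the bench; axes as the articulator's. The table is 5 mm thick, 44 mm wide in y, from x = -36 mm (its open front edge) to x = 24 mm.
- pin: steel incisal pin, 8 mm diameter, that slides up and down in the boss and stays where it is left by about 6 N of friction (no spring). Origin: centre of its flat foot; axes as the articulator's. At the start the foot is 6 to 11 mm above the steel table; it can go down to 0.2 mm.
- pin_head (a point): centre of the flat top of the pin's dark head (16 mm diameter, 8 mm tall), 120 mm above the foot: press here. Pressed on the blade with some 12 N, the pin keeps a grip of a few newtons on it, and the blade then drags with 1 to 6 N when it is drawn out.
- mat: beige work mat, fixed, 400 x 360 x 2 mm; origin at the centre of its underside, x and y along its sides
- model: bystander, not to be disturbed: loose plaster dental cast; origin under its middle
- wax_knife: bystander, not to be disturbed: wax knife, wooden handle; origin under its middle
- cup: bystander, not to be disturbed: steel cup; origin under its middle
- bowl: bystander, not to be disturbed: green rubber mixing bowl; origin under its middle
- jar: bystander, not to be disturbed: amber jar; origin under its middle
- wax: bystander, not to be disturbed: box of pink wax sheets; origin under its middle
- handpiece: bystander, not to be disturbed: white and orange handpiece; origin under its middle

How it is judged:
By the outcome, as a careful person would: the job done as asked, in the order asked, and still so for the second after the job is handed in, with the robot touching nothing.
It also fails if it takes over 72 s, if anything falls off the work surface, if the arm or the gripper's body presses on something with over 40 N, if the wrist force passes 120 N, or if a joint passes its speed limit or range.

### The arm

A 6-joint arm with a two-finger parallel gripper is mounted at the origin on the work surface. World frame = base frame: x ahead of the robot, y to its left, z up, the work surface at z = 0. Lengths are in m, angles in rad, forces in N, time in s.
With the tool pointing down it reaches from about 0.275 to 0.75 m from the base axis. Payload 10.2 kg.
Tool frame: the origin (TCP) lies midway between the tips of the shut fingers; the grasp point (between the pads) lies 19 mm behind it (pinch_z is the distance from the TCP to the grasp point, in m); z points along the fingers, x is the direction in which the jaws open and shut, and the axes are right-handed (so a half turn about z gives the same grasp; the last joint's range is limited). The gripper opens to 85 mm and grips with 20 to 120 N. Pads are 22 mm wide; open, the fingers measure 114 mm over their backs; the gripper's body (76 mm by 85 mm) begins 54 mm behind the grasp point. The pads swing forward as they close: fully open they stand 13 mm farther back than shut.
Start: joints at [1.043, 0.313, 1.498, -0, 1.331, -0.223], TCP at [0.158, 0.501, 0.231] pointing down, gripper open.
Joint ranges: [-2.94, 2.94], [-0.97, 2.17], [0.19, 2.56], [-1.23, 4.37], [0.02, 3.11], [-2.88, 2.88]. Speed limits (rad/s): [2.39, 2.39, 3.01, 3.14, 3.14, 3.14].

### API

Orientations are given as a unit quaternion [w, x, y, z].
In Python, from station import * gives the robot as it stands. The module is installed in compiled form; this text tells all that it offers.
- The arm moves only by the shell command python3 -m pendant 'ROWS' [OPENING] [FORCE]. ROWS is JSON, a list of rows, each an object of numbers: "dx", "dy", "dz": the shift along the world's x, y, z in cm; "turn": the turn about the world's z in rad. A call has 1 to 12 rows; each row is the pose to reach, as a shift and turn from the pose commanded when the call began; what a row does not reach only later rows make up. A row lasts 1/10 s, in which the tool goes at most 50 mm and 8.59 degrees, less where a joint would pass 70% of its speed; a pose out of reach is approached as far as the arm can. A call with a gripper value outside its range is refused whole. OPENING is the opening, from -1 (shut) to 1 (fully open), set as the call begins (- or left out, the last holds). The fingers move at their own pace and stop on an object; FORCE is the grip in N (left out, the last holds). Time passes only in rows, so rows that repeat a pose let the fingers close. It gives the time, the measured TCP pose, the force and the opening at its end, in the units of the state.
- get_obs(): the state, without advancing time (a new reading comes with each control period).
- capture(name): name is "scene" or "top"; returns the picture (420x560x3 uint8, red, green, blue); there is no depth.
- camera_info(name): a dict with "camera_matrix" (3x3 intrinsics, pixels), "pose" (4x4, takes a point from camera to world coordinates). Camera axes: x right, y down, z forward; pixel columns grow to the right and rows downward; lengths in m; the calibration is good to about 2 mm. A picture is of the moment at which its call begins. camera_info takes no time and is no camera call.
- hand_in(): hands the job in, once; it reports no verdict.
Trained networks look in the newest picture that a camera, given by its name, has taken for a name from the list of things; names that differ only in an ending like _2 or _b are one class to them, and where a whole thing is asked for, a point or a joint stands for the part that bears it (a point fixed in the world has none). Each returns a list of dicts, best first, with "p" (0 to 1); they miss things now and then, are a little off and sometimes report something else, mostly with a low value. They report only what shows in the picture. A call takes as long as a camera call.
- recognise(camera, thing): "extent" ([centre column, centre row, width, height] as shares, 0 to 1, of the picture: columns of its width, rows of its height, round what is visible of it).
- trace(camera, thing): "pixels" (420x560 bool, what is visible of it) and "extent" ([centre column, centre row, width, height] as shares, 0 to 1, of the picture: columns of its width, rows of its height, round what is visible of it).
- landmark_of(camera, thing): "centre" ([column, row] as shares, 0 to 1, of the picture: columns of its width, rows of its height: a listed point, or the origin of a listed thing).
The state is a dict: "time_s": time; "joint_pos": joint angles; "joint_vel": joint speeds; "joint_efforts": joint torques, N m; "eef_pos": TCP position; "tool_rot": TCP orientation; "ft_force": force on the tool from outside, world axes, zero at the start; "ft_torque": the same for the moment, N m; "gripper_width": finger opening in m.
Only numpy, scipy, OpenCV 4.12 (cv2) and the standard library are available. Lean on these libraries where they do the work, as an engineer would, in place of code of your own. Each camera call takes 0.05 s, during which the arm holds its last target. There are 200 camera calls.

## Working session

There is one attempt and no reset: what is moved stays moved. The work goes in short steps, Python scripts to look and compute and a shell command to move; the robot and the scene stay as the last step left them, time stands still between calls to the robot, and variables do not carry over. Pictures are saved under pics/ and viewed, about 8 in all and at most 12, crops included, and the job is handed in when it is done.

```bash
mkdir -p pics
cat > h.py <<'E'
from station import *
import numpy as np, cv2
def shot(cam,name,crop=None,s=1):
    im=capture(cam)[:,:,::-1]
    if crop: a,b,c,d=crop; im=im[b:d,a:c]
    cv2.imwrite('pics/'+name,cv2.resize(im,None,fx=s,fy=s,interpolation=cv2.INTER_CUBIC))
def ray(cam,px):
    i=camera_info(cam);K=np.array(i['camera_matrix']);P=np.array(i['pose'])
    d=P[:3,:3]@np.linalg.inv(K)@np.array([px[0],px[1],1]);return P[:3,3],d/np.linalg.norm(d)
def onz(cam,px,z):
    o,d=ray(cam,px);return o+d*(z-o[2])/d[2]
def proj(cam,p):
    i=camera_info(cam);K=np.array(i['camera_matrix']);P=np.array(i['pose'])
    q=K@P[:3,:3].T@(np.array(p)-P[:3,3]);return q[:2]/q[2]
def lm(cam,t):
    r=landmark_of(cam,t)
    return (np.array(r[0]['centre'])*[560,420],round(r[0]['p'],2)) if r else (None,0)
def tri(a,b):
    o1,d1=ray('scene',a);o2,d2=ray('top',b)
    s=np.linalg.lstsq(np.c_[d1,-d2],o2-o1,rcond=None)[0]
    p,q=o1+s[0]*d1,o2+s[1]*d2
    return (p+q)/2,np.linalg.norm(p-q)
def find(ts):
    for t in ts:
        a,b=lm('scene',t),lm('top',t)
        print(t,a,b,end=' ')
        if a[0] is not None and b[0] is not None:
            p,e=tri(a[0],b[0]);print(p.round(4),'gap',round(e,4))
        else: print()
E
python3 - <<'E'
from h import *
shot('scene','s0.png');shot('top','t0.png')
im=np.hstack([cv2.imread('pics/s0.png'),cv2.imread('pics/t0.png')])
cv2.imwrite('pics/s0b.png',im)
o=get_obs();print(o['eef_pos'],o['tool_rot'],o['ft_force'],o['gripper_width'],o['time_s'])
find(['gauge','gauge_tip','gauge_handle','boss','table_top','pin','pin_head','articulator','mat'])
for c in('scene','top'):print(np.array(camera_info(c)['pose']).round(3).tolist(),camera_info(c)['camera_matrix'][0])
E
```

```text
[0.15743698 0.50059011 0.23080552] [ 2.26246909e-04  8.06254163e-01  5.91569012e-01 -5.26609227e-04] [-0.13641347  0.06136194 -0.26280186] 0.08578211110194289 0.1
gauge (array([218.4  , 276.612]), 0.58) (array([248.192, 214.914]), 0.54) [ 0.5482 -0.0494 -0.0553] gap 0.3993
gauge_tip (array([218.176, 260.694]), 0.65) (array([365.624, 215.796]), 0.41) [ 0.5548 -0.2471  0.0987] gap 0.0016
gauge_handle (array([217.28 , 263.382]), 0.68) (array([358.12 , 228.816]), 0.59) [ 0.5236 -0.2372  0.0136] gap 0.0067
boss (array([332.192, 185.682]), 0.82) (array([250.096, 213.108]), 0.81) [0.5549 0.1358 0.1195] gap 0.011
table_top (array([325.528, 201.894]), 0.64) (array([255.024, 217.896]), 0.82) [0.5531 0.1228 0.0405] gap 0.0092
pin (array([324.296, 197.316]), 0.58) (array([251.72 , 215.796]), 0.52) [0.5516 0.1266 0.0626] gap 0.0061
pin_head (array([298.2 , 281.82]), 0.44) (array([247.016, 211.512]), 0.38) [ 0.6158  0.0994 -0.3729] gap 0.166
articulator (array([321.888, 209.706]), 0.81) (array([249.2  , 220.416]), 0.97) [ 0.5478  0.1358 -0.0228] gap 0.0159
mat (array([242.704, 266.7  ]), 0.93) (array([338.128, 216.3  ]), 0.55) [ 0.5676 -0.1754 -0.0098] gap 0.0167
[[0.595, 0.689, -0.413, 1.081], [0.803, -0.501, 0.322, -0.445], [0.015, -0.524, -0.852, 1.278], [0.0, 0.0, 0.0, 1.0]] [483.02121045   0.         283.11478134]
[[0.021, -0.984, 0.179, 0.242], [-1.0, -0.022, -0.003, 0.027], [0.007, -0.179, -0.984, 1.77], [0.0, 0.0, 0.0, 1.0]] [518.8677511    0.         283.76301402]
```

View pics/s0.png

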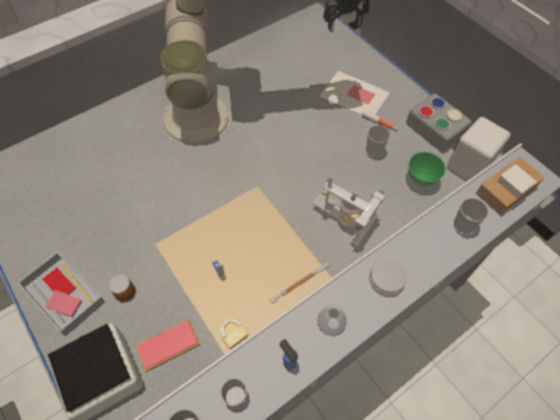

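View pics/t0.png

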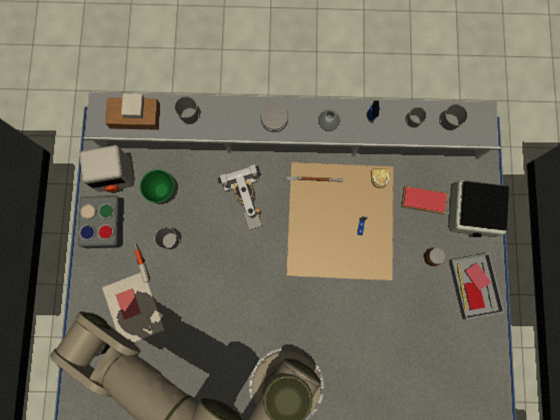

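Run:
```python
from h import *
a=cv2.imread('pics/s0.png');b=cv2.imread('pics/t0.png')
def c(im,x,y,w,s): return cv2.resize(im[y:y+w,x:x+w],(390,290) if 0 else (s*w,s*w),interpolation=cv2.INTER_LANCZOS4)
top=np.hstack([c(a,195,245,50,6),c(b,340,200,50,6)])
bot=np.hstack([c(a,300,165,75,4),c(b,205,155,75,4)])
cv2.imwrite('pics/c0.png',np.vstack([top,bot]))
```

```text
(no output)
```

View pics/c0.png

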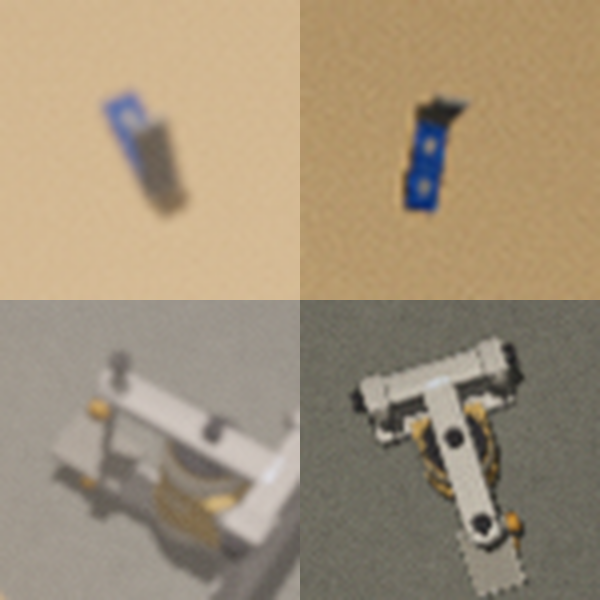

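Run:
```python
from h import *
T=lambda u,v,ox,oy,s:np.array([ox+(u+.5)/s-.5,oy+(v+.5)/s-.5])
print('handle end mid(z.01)',onz('top',T(121,205,340,200,6),.008))
print('handle mid L/R mid', onz('top',T(133,125,340,200,6),.012))
print('tip', tri(T(150,124,195,245,6),T(152,100,340,200,6)), onz('top',T(152,100,340,200,6),.082))
print('corner', onz('scene',T(172,210,195,245,6),.002))
print('tip scene',onz('scene',T(150,124,195,245,6),.082))
print('head',tri(T(120,58,300,165,4),T(182,223,205,155,4)))
for z in(.16,.163):print(onz('top',T(182,223,205,155,4),z),onz('scene',T(120,58,300,165,4),z))
a=[onz('top',T(u,v,205,155,4),.034) for u,v in((175,294),(225,278),(158,230))];print('table corners',a)
print('table sc',[onz('scene',T(u,v,300,165,4),.034) for u,v in((55,150),(100,190))])
print('head2',onz('top',T(154,138,205,155,4),.14))
find(['gauge','gauge_tip','gauge_handle','pin_head','boss','table_top'])
```

```text
handle end mid(z.01) [ 0.50894893 -0.24052652  0.008     ]
handle mid L/R mid [ 0.55490521 -0.24704321  0.012     ]
tip (array([ 0.55778554, -0.24791875,  0.07563171]), np.float64(0.00036892901640112947)) [ 0.5566806  -0.24672286  0.082     ]
corner [ 0.56876995 -0.2514158   0.002     ]
tip scene [ 0.56046714 -0.24912076  0.082     ]
head (array([0.55348103, 0.12928289, 0.15780525]), np.float64(0.0006840503000303939))
[0.55285722 0.12886036 0.16      ] [0.55467776 0.12846578 0.16      ]
[0.55227741 0.1286699  0.163     ] [0.55608999 0.12692845 0.163     ]
table corners [array([0.51587224, 0.14077292, 0.034     ]), array([0.53054487, 0.09886407, 0.034     ]), array([0.57068134, 0.15707827, 0.034     ])]
table sc [array([0.53155873, 0.09958087, 0.034     ]), array([0.57888628, 0.10499416, 0.034     ])]
head2 [0.62595657 0.15496748 0.14      ]
gauge (array([218.4  , 276.612]), 0.58) (array([248.192, 214.914]), 0.54) [ 0.5482 -0.0494 -0.0553] gap 0.3993
gauge_tip (array([218.176, 260.694]), 0.65) (array([365.624, 215.796]), 0.41) [ 0.5548 -0.2471  0.0987] gap 0.0016
gauge_handle (array([217.28 , 263.382]), 0.68) (array([358.12 , 228.816]), 0.59) [ 0.5236 -0.2372  0.0136] gap 0.0067
pin_head (array([298.2 , 281.82]), 0.44) (array([247.016, 211.512]), 0.38) [ 0.6158  0.0994 -0.3729] gap 0.166
boss (array([332.192, 185.682]), 0.82) (array([250.096, 213.108]), 0.81) [0.5549 0.1358 0.1195] gap 0.011
table_top (array([325.528, 201.894]), 0.64) (array([255.024, 217.896]), 0.82) [0.5531 0.1228 0.0405] gap 0.0092
```

```bash
python3 -m pendant '[{"dx":35.7,"dy":-74.2,"turn":0.155},{"dx":35.7,"dy":-74.2,"turn":0.155},{"dx":35.7,"dy":-74.2,"turn":0.155},{"dx":35.7,"dy":-74.2,"turn":0.155},{"dx":35.7,"dy":-74.2,"turn":0.155},{"dx":35.7,"dy":-74.2,"turn":0.155},{"dx":35.7,"dy":-74.2,"turn":0.155},{"dx":35.7,"dy":-74.2,"turn":0.155},{"dx":35.7,"dy":-74.2,"turn":0.155},{"dx":35.7,"dy":-74.2,"turn":0.155},{"dx":35.7,"dy":-74.2,"turn":0.155},{"dx":35.7,"dy":-74.2,"turn":0.155}]' -1 40
```

```text
invalid input at $[0]: expected keys dx, dy, dz, turn
```

```bash
python3 -m pendant '[{"dx":35.7,"dy":-74.2,"dz":0,"turn":0.155},{"dx":35.7,"dy":-74.2,"dz":0,"turn":0.155},{"dx":35.7,"dy":-74.2,"dz":0,"turn":0.155},{"dx":35.7,"dy":-74.2,"dz":0,"turn":0.155},{"dx":35.7,"dy":-74.2,"dz":0,"turn":0.155},{"dx":35.7,"dy":-74.2,"dz":0,"turn":0.155},{"dx":35.7,"dy":-74.2,"dz":0,"turn":0.155},{"dx":35.7,"dy":-74.2,"dz":0,"turn":0.155},{"dx":35.7,"dy":-74.2,"dz":0,"turn":0.155},{"dx":35.7,"dy":-74.2,"dz":0,"turn":0.155},{"dx":35.7,"dy":-74.2,"dz":0,"turn":0.155},{"dx":35.7,"dy":-74.2,"dz":0,"turn":0.155}]' -1 40
```

```text
time_s: 2.8
eef_pos: [0.4168, -0.039, 0.2316]
tool_rot: [0.0, 0.758, 0.652, 0.0]
ft_force: [0.7, 0.9, 0.1]
gripper_width: 0.0
```

```bash
python3 -m pendant '[{"dx":9.7,"dy":-20.1,"dz":0,"turn":0},{"dx":9.7,"dy":-20.1,"dz":0,"turn":0},{"dx":9.7,"dy":-20.1,"dz":0,"turn":0},{"dx":9.7,"dy":-20.1,"dz":0,"turn":0},{"dx":9.7,"dy":-20.1,"dz":0,"turn":0},{"dx":9.7,"dy":-20.1,"dz":-5,"turn":0},{"dx":9.7,"dy":-20.1,"dz":-10,"turn":0},{"dx":9.7,"dy":-20.1,"dz":-14,"turn":0},{"dx":9.7,"dy":-20.1,"dz":-16.3,"turn":0},{"dx":9.7,"dy":-20.1,"dz":-16.3,"turn":0}]'
python3 - <<'E'
from h import *
shot('scene','s1.png',(190,220,260,300),6)
o=get_obs();print(o['eef_pos'],proj('scene',o['eef_pos'])-[190,220])
E
```

```text
time_s: 3.8
eef_pos: [0.5118, -0.2368, 0.0653]
tool_rot: [-0.003, 0.758, 0.652, -0.001]
ft_force: [0.3, -0.9, 0.5]
gripper_width: -0.0003
[ 0.51295018 -0.23757684  0.06774608] [24.30674452 32.30769898]
```

View pics/s1.png

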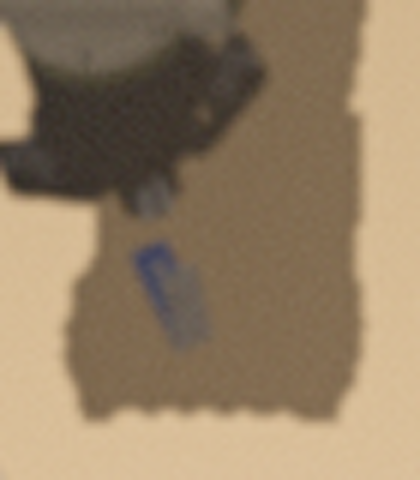

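```bash
python3 -m pendant '[{"dx":2.0,"dy":-0.3,"dz":0,"turn":0},{"dx":2.7,"dy":-0.4,"dz":0,"turn":0},{"dx":3.1,"dy":-0.46,"dz":0,"turn":0},{"dx":3.5,"dy":-0.52,"dz":0,"turn":0},{"dx":3.9,"dy":-0.58,"dz":0,"turn":0},{"dx":4.3,"dy":-0.64,"dz":0,"turn":0},{"dx":4.7,"dy":-0.7,"dz":0,"turn":0},{"dx":5.1,"dy":-0.76,"dz":0,"turn":0},{"dx":5.4,"dy":-0.8,"dz":0,"turn":0},{"dx":5.7,"dy":-0.85,"dz":0,"turn":0},{"dx":5.7,"dy":-0.85,"dz":0,"turn":0}]'
python3 -m pendant '[{"dx":0,"dy":0,"dz":5,"turn":0},{"dx":-5,"dy":0.7,"dz":9,"turn":0},{"dx":-10,"dy":1.4,"dz":12,"turn":0},{"dx":-15,"dy":2.1,"dz":12,"turn":0},{"dx":-15,"dy":2.1,"dz":12,"turn":0},{"dx":-15,"dy":2.1,"dz":12,"turn":0}]' 0
python3 - <<'E'
from h import *
shot('scene','s.png');shot('top','t.png')
a=cv2.imread('pics/s.png');b=cv2.imread('pics/t.png')
c=lambda im,x,y:cv2.resize(im[y:y+50,x:x+50],(400,400),interpolation=cv2.INTER_LANCZOS4)
cv2.imwrite('pics/c2.png',np.hstack([c(a,195,245),c(b,340,180)]))
find(['gauge','gauge_tip','gauge_handle'])
E
```

```text
time_s: 4.95
eef_pos: [0.5706, -0.2463, 0.0683]
tool_rot: [0.0, 0.758, 0.652, 0.0]
ft_force: [0.4, -0.1, -0.0]
gripper_width: -0.0001
time_s: 5.55
eef_pos: [0.4186, -0.2251, 0.1894]
tool_rot: [0.001, 0.758, 0.652, -0.0]
ft_force: [-0.5, -0.2, 0.1]
gripper_width: 0.043
gauge (array([222.208, 277.998]), 0.47) (array([360.584, 221.214]), 0.47) [ 0.5565 -0.2479 -0.0151] gap 0.0016
gauge_tip (array([233.184, 300.888]), 0.66) (array([361.816, 197.4  ]), 0.61) [ 0.6374 -0.2564 -0.0072] gap 0.0128
gauge_handle (array([222.208, 275.688]), 0.78) (array([364.504, 217.602]), 0.56) [ 0.5642 -0.2527  0.0223] gap 0.005
```

View pics/c2.png

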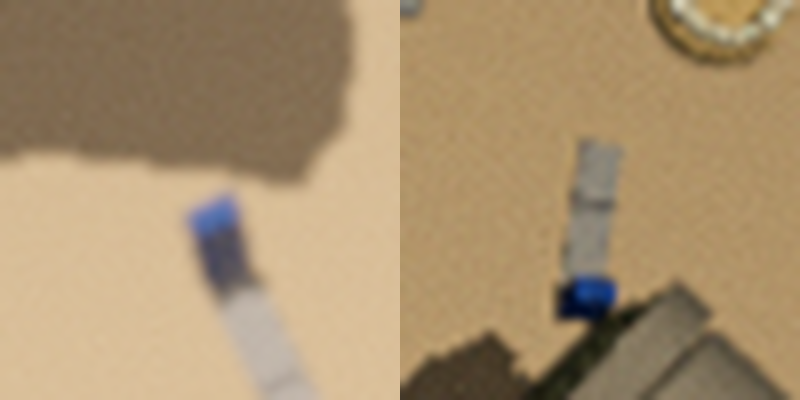

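Run:
```python
from h import *
T=lambda u,v,ox,oy,s:np.array([ox+(u+.5)/s-.5,oy+(v+.5)/s-.5])
tip=onz('top',T(201,142,340,180,8),.005);ln=onz('top',T(191,204,340,180,8),.005)
h1=onz('top',T(195,294,340,180,8),.055);h2=onz('scene',T(214,218,195,245,8),.055)
heel=onz('scene',T(240,290,195,245,8),.005); ls=onz('scene',T(285,380,195,245,8),.005)
print(tip,ln,h1,h2,heel,ls)
for a,b in((h1,tip),(h2,tip),(heel,ls)):print(np.degrees(np.arctan2(*(b-a)[1::-1])),np.linalg.norm((b-a)[:2]))
```

```text
[ 0.63816417 -0.25884248  0.005     ] [ 0.61048419 -0.25430978  0.005     ] [ 0.56143104 -0.24779562  0.055     ] [ 0.56789003 -0.25140256  0.055     ] [ 0.57524904 -0.25090397  0.005     ] [ 0.61241436 -0.25645103  0.005     ]
-8.192278787050954 0.07752423447809034
-6.043388196659227 0.0706668778451809
-8.48893774367053 0.037576996136733445
```

```bash
python3 -m pendant '[{"dx":5,"dy":-0.8,"dz":0,"turn":0},{"dx":10,"dy":-1.6,"dz":0,"turn":0},{"dx":14,"dy":-2.34,"dz":0,"turn":0},{"dx":14,"dy":-2.34,"dz":0,"turn":0},{"dx":14,"dy":-2.34,"dz":-5,"turn":0},{"dx":14,"dy":-2.34,"dz":-10,"turn":0},{"dx":14,"dy":-2.34,"dz":-13.5,"turn":0},{"dx":14,"dy":-2.34,"dz":-15.7,"turn":0},{"dx":14,"dy":-2.34,"dz":-15.7,"turn":0},{"dx":14,"dy":-2.34,"dz":-15.7,"turn":0}]'
python3 -m pendant '[{"dx":0,"dy":0,"dz":0,"turn":0},{"dx":0,"dy":0,"dz":0,"turn":0},{"dx":0,"dy":0,"dz":0,"turn":0},{"dx":0,"dy":0,"dz":0,"turn":0},{"dx":0,"dy":0,"dz":0,"turn":0}]' -1 40
```

```text
time_s: 6.95
eef_pos: [0.5604, -0.2488, 0.0322]
tool_rot: [0.0, 0.758, 0.652, 0.0]
ft_force: [0.5, 0.2, 0.7]
gripper_width: 0.0424
time_s: 7.45
eef_pos: [0.5609, -0.2492, 0.033]
tool_rot: [0.001, 0.758, 0.652, 0.0]
ft_force: [-1.5, 0.4, 7.1]
gripper_width: 0.0169
```

```bash
python3 -m pendant '[{"dx":0,"dy":0,"dz":3,"turn":0},{"dx":-1,"dy":2,"dz":7,"turn":0},{"dx":-3,"dy":6,"dz":9,"turn":0.1},{"dx":-5,"dy":10,"dz":9,"turn":0.2},{"dx":-7,"dy":14,"dz":9,"turn":0.3},{"dx":-9,"dy":18,"dz":9,"turn":0.4},{"dx":-12.3,"dy":22,"dz":9,"turn":0.478},{"dx":-12.3,"dy":26,"dz":9,"turn":0.478},{"dx":-12.3,"dy":30,"dz":9,"turn":0.478},{"dx":-12.3,"dy":33,"dz":7,"turn":0.478},{"dx":-12.3,"dy":33.8,"dz":4,"turn":0.478},{"dx":-12.3,"dy":33.8,"dz":4,"turn":0.478}]'
python3 -m pendant '[{"dx":0,"dy":0,"dz":0,"turn":0},{"dx":0,"dy":0,"dz":0,"turn":0},{"dx":0,"dy":0,"dz":0,"turn":0}]'
python3 - <<'E'
from h import *
shot('scene','s.png');shot('top','t.png')
a=cv2.imread('pics/s.png');b=cv2.imread('pics/t.png')
c=lambda im,x,y:cv2.resize(im[y:y+80,x:x+50],(400,640),interpolation=cv2.INTER_LANCZOS4)[:600]
cv2.imwrite('pics/c3.png',np.hstack([c(a,300,165),c(b,230,170)]))
find(['gauge_tip','gauge_handle','table_top','boss','pin_head'])
E
```

```text
time_s: 8.65
eef_pos: [0.4354, 0.0904, 0.0694]
tool_rot: [-0.002, 0.581, 0.814, -0.001]
ft_force: [-0.4, 0.0, -0.0]
gripper_width: 0.0173
time_s: 8.95
eef_pos: [0.4381, 0.0886, 0.0725]
tool_rot: [0.001, 0.583, 0.813, 0.001]
ft_force: [0.5, 0.3, 0.2]
gripper_width: 0.0171
gauge_tip (array([310.576, 195.006]), 0.52) (array([433.216, 257.88 ]), 0.73) [ 0.5431 -0.2147  0.4926] gap 0.4213
gauge_handle (array([290.416, 176.904]), 0.58) (None, 0) 
table_top (array([325.976, 203.994]), 0.87) (array([253.624, 216.804]), 0.95) [0.5569 0.126  0.0308] gap 0.0039
boss (array([332.024, 187.614]), 0.75) (array([248.304, 210.21 ]), 0.71) [0.5615 0.1374 0.1171] gap 0.0003
pin_head (array([328.776, 178.794]), 0.54) (array([249.2  , 210.294]), 0.53) [0.5523 0.1302 0.1577] gap 0.0041
```

View pics/c3.png

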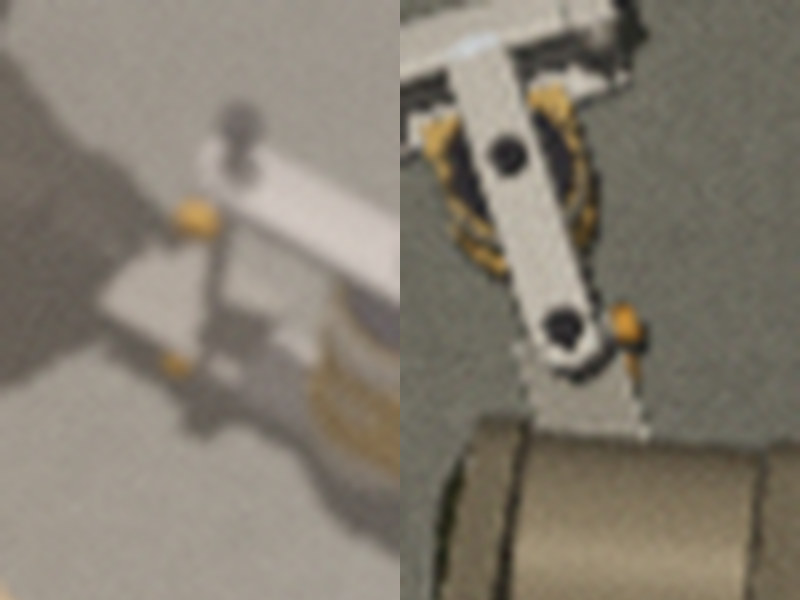

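```bash
cat > fit.py <<'E'
from h import *
from scipy.optimize import least_squares
T=lambda u,v,ox,oy,s:np.array([ox+(u+.5)/s-.5,oy+(v+.5)/s-.5])
obs=[('top',T(162,326,230,170,8),(0,0,None)),('scene',T(240,108,300,165,8),(0,0,None)),
('top',T(175,294,205,155,4),(-.036,.022,.034)),('top',T(225,278,205,155,4),(-.036,-.022,.034)),
('top',T(228,322,230,170,8),(0,-.0255,.124)),('scene',T(197,217,300,165,8),(0,-.0255,.124)),
('scene',T(55,150,300,165,4),(-.036,-.022,.034))]
def pt(q,l):
    c,s=np.cos(q[2]),np.sin(q[2]);z=q[3] if l[2] is None else l[2]
    return [q[0]+c*l[0]-s*l[1],q[1]+s*l[0]+c*l[1],z]
def res(q):
    r=[proj(c,pt(q,l))-p for c,p,l in obs]
    return np.r_[np.ravel(r),(q[3]-.162)/.002]
f=least_squares(res,[.555,.129,.33,.16],loss='soft_l1');q=f.x
if __name__=='__main__':
    print(q,np.degrees(q[2]));print(res(q)[:-1].reshape(-1,2).round(2))
    print('midscrew line',(lambda a:np.degrees(np.arctan2(a[1]-q[1],a[0]-q[0])))(onz('top',T(110,155,230,170,8),.14)))
    for l in((-.036,-.022,.034),(-.036,.022,.034),(.024,-.022,.034),(0,0,.034)):print(l,((proj('scene',pt(q,l))-[300,165])*8).round(),((proj('top',pt(q,l))-[230,170])*8).round())
    o=get_obs();p=o['eef_pos'];a=q[2];print('tool in art mm',1e3*np.array([np.cos(a)*(p[0]-q[0])+np.sin(a)*(p[1]-q[1]),-np.sin(a)*(p[0]-q[0])+np.cos(a)*(p[1]-q[1])]))
    for d in(.048,.052,.078):print('blade pt',((proj('scene',[p[0]+d*.9455,p[1]+d*.3256,.043])-[300,165])*8).round())
E
python3 fit.py
```

```text
[0.55496945 0.13056817 0.32804016 0.16202617] 18.795316791613633
[[-0.24 -0.73]
 [ 0.78  0.36]
 [ 0.27  0.61]
 [ 0.19  0.75]
 [-0.26 -0.29]
 [ 0.13  0.34]
 [-1.11 -0.58]]
midscrew line 18.394312600803552
(-0.036, -0.022, 0.034) [ 98. 292.] [249. 439.]
(-0.036, 0.022, 0.034) [160. 213.] [149. 470.]
(0.024, -0.022, 0.034) [233. 371.] [207. 307.]
(0, 0, 0.034) [210. 299.] [174. 375.]
tool in art mm [-124.68401462   -1.12864818]
blade pt [ 40. 189.]
blade pt [ 49. 194.]
blade pt [106. 227.]
```

```bash
python3 -m pendant '[{"dx":0,"dy":0,"dz":-0.4,"turn":0},{"dx":0,"dy":0,"dz":-0.65,"turn":0},{"dx":0,"dy":0,"dz":-0.65,"turn":0},{"dx":0.95,"dy":0.32,"dz":-0.65,"turn":0},{"dx":1.89,"dy":0.64,"dz":-0.65,"turn":0},{"dx":2.84,"dy":0.97,"dz":-0.65,"turn":0},{"dx":3.79,"dy":1.29,"dz":-0.65,"turn":0},{"dx":4.73,"dy":1.61,"dz":-0.65,"turn":0},{"dx":5.3,"dy":1.8,"dz":-0.65,"turn":0},{"dx":5.68,"dy":1.93,"dz":-0.65,"turn":0},{"dx":5.68,"dy":1.93,"dz":-0.65,"turn":0},{"dx":5.68,"dy":1.93,"dz":-0.65,"turn":0}]'
python3 fit.py | tail -4
python3 - <<'E'
from h import *
shot('scene','s4.png',(270,140,370,215),8)
E
```

```text
time_s: 10.75
eef_pos: [0.4941, 0.1087, 0.0646]
tool_rot: [-0.001, 0.582, 0.813, -0.001]
ft_force: [-3.6, -1.9, -0.8]
gripper_width: 0.0171
tool in art mm [-64.68007359  -1.07003347]
blade pt [173. 266.]
blade pt [182. 271.]
blade pt [241. 305.]
```

View pics/s4.png

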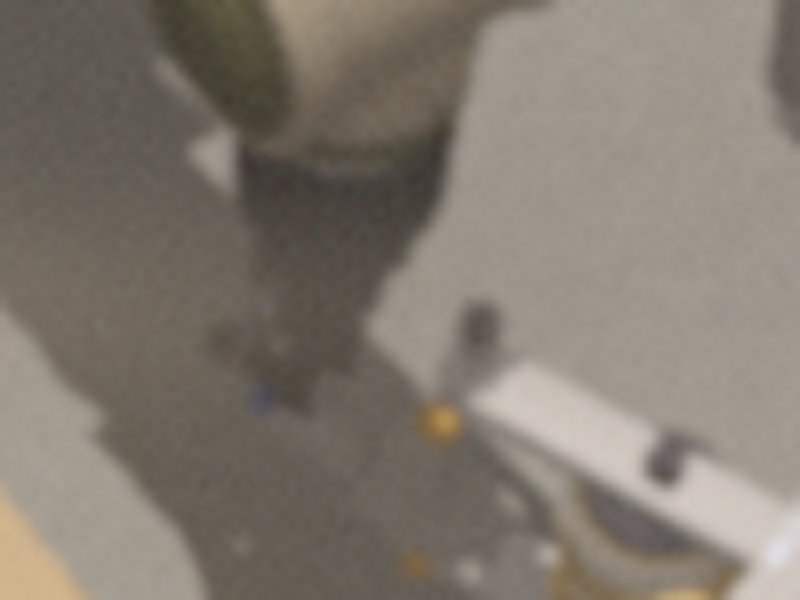

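```bash
python3 -m pendant '[{"dx":0,"dy":0,"dz":0,"turn":0},{"dx":0,"dy":0,"dz":0,"turn":0}]'
python3 - <<'E'
from h import *
o=get_obs();print(o['eef_pos'],o['ft_force'],o['ft_torque'])
shot('scene','s.png');a=cv2.imread('pics/s.png')[170:220,285:350]
a=np.clip(a.astype(float)*2.2-90,0,255).astype('uint8')
cv2.imwrite('pics/s5.png',cv2.resize(a,None,fx=12,fy=12,interpolation=cv2.INTER_CUBIC))
p=o['eef_pos']
for d in(-.000,.01,.05,.078):
    print(d,((proj('scene',[p[0]+d*.947,p[1]+d*.322,.038])-[285,170])*12).round())
find(['gauge_tip','gauge_handle'])
E
```

```text
time_s: 11.0
eef_pos: [0.4941, 0.1087, 0.0647]
tool_rot: [-0.0, 0.582, 0.813, -0.0]
ft_force: [-3.4, -0.6, -1.7]
gripper_width: 0.017
[0.49409271 0.10867463 0.06468286] [-3.37774352 -0.55434128 -1.70649128] [-0.29579288  0.92409435  0.03472286]
-0.0 [278. 258.]
0.01 [311. 277.]
0.05 [444. 354.]
0.078 [538. 409.]
gauge_tip (array([319.088, 206.01 ]), 0.52) (array([433.216, 257.88 ]), 0.73) [ 0.557  -0.2156  0.485 ] gap 0.4437
gauge_handle (array([307.104, 184.212]), 0.61) (None, 0)
```

View pics/s5.png

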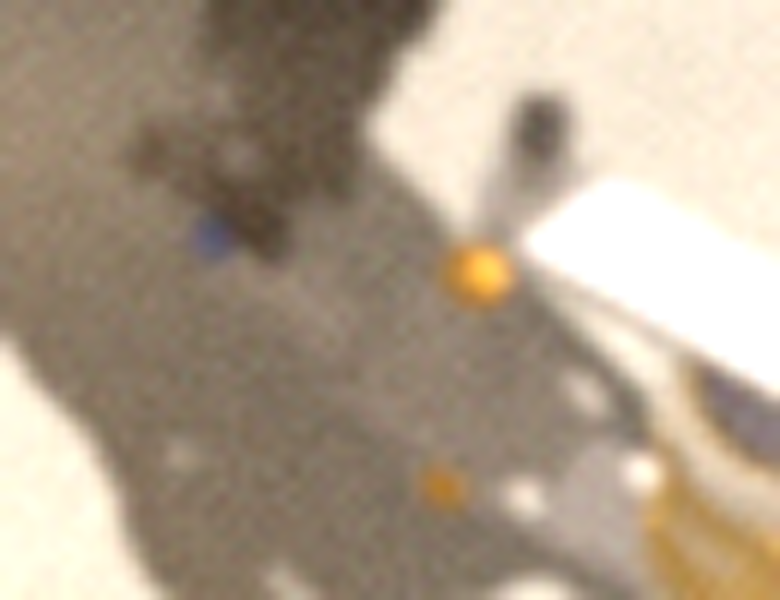

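Run:
```python
from h import *
p=get_obs()['eef_pos']
u=np.array([.947,.322,0]);v=np.array([-.322,.947,0])
def P(d,w,z):return ((proj('scene',np.array([p[0],p[1],0])+d*u+w*v+[0,0,z])-[285,170])*12).round()
for z in(.034,.045,.06,.085):
    print(z,[P(d,w,z) for d in(-.0015,.0085) for w in(-.009,.009)])
print('finger tips',[P(d,w,.066) for d in(-.011,.011) for w in(-.02,-.009,.009,.02)])
a=cv2.imread('pics/s.png')[170:215,285:340].astype(float)
a=cv2.GaussianBlur(a,(0,0),.5)
a=np.clip((a-60)*5,0,255).astype('uint8')
cv2.imwrite('pics/s6.png',cv2.resize(a,None,fx=13,fy=13,interpolation=cv2.INTER_CUBIC))
```

```text
0.034 [array([253., 288.]), array([291., 240.]), array([286., 307.]), array([324., 259.])]
0.045 [array([255., 265.]), array([294., 216.]), array([288., 284.]), array([327., 235.])]
0.06 [array([259., 232.]), array([298., 183.]), array([292., 252.]), array([331., 203.])]
0.085 [array([264., 177.]), array([304., 128.]), array([298., 197.]), array([338., 147.])]
finger tips [array([204., 231.]), array([228., 201.]), array([268., 152.]), array([291., 123.]), array([278., 274.]), array([302., 243.]), array([341., 194.]), array([365., 164.])]
```

View pics/s6.png

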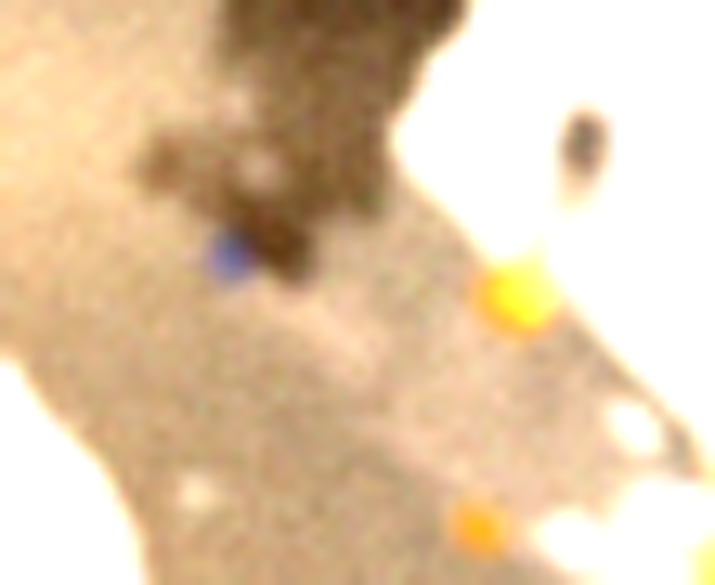

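```bash
python3 -m pendant '[{"dx":-0.95,"dy":-0.32,"dz":0,"turn":0},{"dx":-1.89,"dy":-0.64,"dz":0,"turn":0},{"dx":-2.84,"dy":-0.97,"dz":0,"turn":0},{"dx":-3.79,"dy":-1.29,"dz":0,"turn":0},{"dx":-4.73,"dy":-1.61,"dz":0,"turn":0},{"dx":-5.68,"dy":-1.93,"dz":0,"turn":0},{"dx":-7.1,"dy":-2.41,"dz":0.5,"turn":0},{"dx":-7.5,"dy":-5.5,"dz":2,"turn":0},{"dx":-7.5,"dy":-10,"dz":4,"turn":0},{"dx":-7.5,"dy":-15,"dz":5,"turn":0},{"dx":-7.5,"dy":-15,"dz":5,"turn":0},{"dx":-7.5,"dy":-15,"dz":5,"turn":0}]'
python3 - <<'E'
from h import *
o=get_obs();p=o['eef_pos'];print(p,o['ft_force'],proj('scene',p),proj('top',p))
shot('scene','s.png');shot('top','t.png')
x,y=proj('scene',p).astype(int)
a=cv2.imread('pics/s.png')[y-25:y+35,x-25:x+55];b=cv2.imread('pics/t.png')[190:270,200:330]
print(x-25,y-25)
a=cv2.resize(a,None,fx=7,fy=7,interpolation=cv2.INTER_CUBIC)
cv2.imwrite('pics/s7.png',a)
find(['gauge_tip','gauge_handle'])
E
```

```text
time_s: 12.45
eef_pos: [0.4187, -0.0422, 0.1149]
tool_rot: [0.0, 0.583, 0.812, 0.0]
ft_force: [1.2, 0.9, -0.8]
gripper_width: 0.0172
[ 0.41871729 -0.04222199  0.11492021] [ 1.230738    0.93625858 -0.84799127] [252.52441246 185.12431731] [303.00528321 255.3810141 ]
227 160
gauge_tip (array([265.608, 205.8  ]), 0.41) (array([170.688, 239.61 ]), 0.72) [ 0.4362  0.2102 -0.0355] gap 0.4095
gauge_handle (array([247.52 , 181.188]), 0.5) (None, 0)
```

View pics/s7.png

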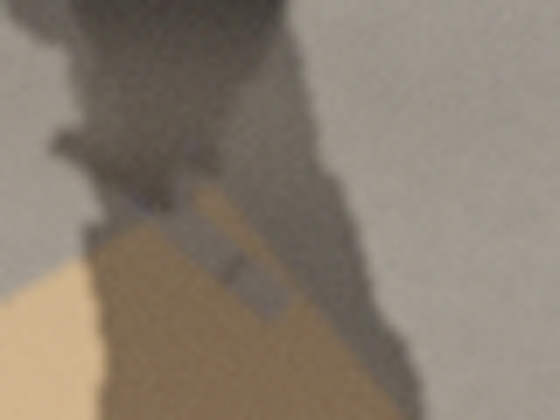

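Run:
```python
from h import *
p=get_obs()['eef_pos'];u=np.array([.947,.322,0]);v=np.array([-.322,.947,0])
T=lambda a,b:np.array([227+(a+.5)/7-.5,160+(b+.5)/7-.5])
for n,q in(('tip',T(278,305)),('line',T(234,269)),('heel?',T(160,205))):
    o,d=ray('scene',q);t=-(o-p)@v/(d@v);x=o+t*d
    print(n,'d',round((x-p)@u*1e3,1),'z rel tcp',round((x-p)[2]*1e3,1))
```

```text
tip d 45.9 z rel tcp -57.5
line d 23.1 z rel tcp -49.8
heel? d -15.0 z rel tcp -34.0
```

```bash
python3 -m pendant '[{"dx":3,"dy":-4,"dz":0,"turn":0},{"dx":6,"dy":-8,"dz":0,"turn":0},{"dx":8.1,"dy":-11.8,"dz":0,"turn":0},{"dx":8.1,"dy":-11.8,"dz":-3,"turn":0},{"dx":8.1,"dy":-11.8,"dz":-5,"turn":0},{"dx":8.1,"dy":-11.8,"dz":-5.8,"turn":0},{"dx":8.1,"dy":-11.8,"dz":-6.6,"turn":0},{"dx":8.1,"dy":-11.8,"dz":-7.4,"turn":0},{"dx":8.1,"dy":-11.8,"dz":-7.8,"turn":0},{"dx":8.1,"dy":-11.8,"dz":-8.1,"turn":0},{"dx":8.1,"dy":-11.8,"dz":-8.15,"turn":0},{"dx":8.1,"dy":-11.8,"dz":-8.15,"turn":0}]'
python3 -c "
from h import *
o=get_obs();print(o['eef_pos'],o['ft_force'])"
```

```text
time_s: 13.95
eef_pos: [0.5006, -0.1595, 0.0348]
tool_rot: [0.001, 0.582, 0.813, -0.0]
ft_force: [-4.9, -1.2, 7.3]
gripper_width: 0.0171
[ 0.50057194 -0.15949529  0.0347891 ] [-4.89216392 -1.23076927  7.30822294]
```

```bash
python3 -m pendant '[{"dx":0,"dy":0,"dz":0,"turn":0},{"dx":0,"dy":0,"dz":0,"turn":0},{"dx":0,"dy":0,"dz":0,"turn":0},{"dx":0,"dy":0,"dz":3,"turn":0},{"dx":0,"dy":0,"dz":8,"turn":0},{"dx":-4,"dy":-4,"dz":11,"turn":0},{"dx":-8,"dy":-8,"dz":11,"turn":0},{"dx":-12,"dy":-12,"dz":11,"turn":0},{"dx":-12,"dy":-12,"dz":11,"turn":0}]' 0
python3 - <<'E'
from h import *
for c in('scene','top'):
    capture(c);r=trace(c,'gauge')
    im=capture(c).astype(int)
    if not r: print('none');continue
    m=np.array(r[0]['pixels']);ys,xs=np.nonzero(m);print(c,r[0]['p'],len(xs),xs.min(),xs.max(),ys.min(),ys.max())
    b=(im[:,:,2]>im[:,:,0]+15)&cv2.dilate(m.astype('uint8'),np.ones((5,5))).astype(bool)
    by,bx=np.nonzero(b);print('blue',len(bx),bx.mean(),by.mean(),bx.min(),bx.max(),by.min(),by.max())
    pts=np.c_[xs,ys].astype(np.float32);pc=cv2.minAreaRect(pts);print(cv2.boxPoints(pc).round(1).tolist())
    box=[onz(c,q,.005)[:2].round(4).tolist() for q in cv2.boxPoints(pc)];print(box)
find(['gauge','gauge_tip','gauge_handle'])
E
```

```text
time_s: 14.85
eef_pos: [0.3781, -0.2812, 0.1438]
tool_rot: [0.0, 0.583, 0.813, -0.0]
ft_force: [1.2, -1.1, 0.3]
gripper_width: 0.0431
scene 0.52 205 230 256 234 258
blue 18 232.55555555555554 236.22222222222223 231 234 234 239
[[226.5, 239.8000030517578], [233.39999389648438, 232.5], [256.6000061035156, 254.39999389648438], [249.60000610351562, 261.70001220703125]]
[[0.4701, -0.1762], [0.4618, -0.1463], [0.5613, -0.1318], [0.5685, -0.1611]]
none
gauge (array([230.496, 240.912]), 0.65) (array([335.216, 240.198]), 0.54) [ 0.4824 -0.1625  0.0032] gap 0.013
gauge_tip (array([252.  , 254.52]), 0.64) (array([329.   , 218.694]), 0.52) [ 0.5569 -0.1389  0.0071] gap 0.0097
gauge_handle (array([231.504, 238.098]), 0.65) (array([339.584, 238.098]), 0.43) [ 0.4885 -0.168   0.0353] gap 0.0003
```

```bash
cat > seg.py <<'E'
from h import *
def seg(c,x0,y0,x1,y1,show=True):
    im=capture(c)[y0:y1,x0:x1].astype(int)
    s=im[:,:,0]-im[:,:,2]   # red-blue: mat strongly positive; steel ~0; blue negative
    if show:
        print(c,'r-b, cols',x0,'..',x1-1)
        for i,r in enumerate(s): print(y0+i,' '.join('%4d'%k for k in r))
if __name__=='__main__':
    seg('top',324,212,346,248); seg('scene',226,230,260,262)
E
python3 seg.py
```

```text
top r-b, cols 324 .. 345
212   73   73   73   72   72   74   73   72   71   73   74   70   75   73   72   72   71   72   69   71   73   70
213   73   73   75   75   73   72   73   70   73   71   68   72   70   73   70   71   74   72   73   75   72   73
214   73   74   74   74   73   74   73   73   74   72   73   73   72   71   71   72   72   72   73   72   72   70
215   73   70   72   73   74   75   75   74   73   74   72   75   74   76   72   72   73   72   71   72   71   73
216   72   76   73   75   71   71   71   75   75   73   73   75   76   74   72   70   72   73   72   71   72   71
217   71   73   72   74   76   74   73   76   74   74   74   74   73   73   74   73   73   74   72   74   73   72
218   71   73   74   74   76   73   58   51   49   70   73   73   72   73   75   73   73   74   74   73   73   69
219   74   72   73   67   54   42   30   20   22   64   76   74   74   75   77   73   74   75   72   72   73   74
220   75   76   74   59   27   19   18   17   16   50   70   74   73   73   75   72   73   75   73   76   71   73
221   73   75   72   67   33   16   19   19   17 
[... 7923 characters left out ...]
  65
258   65   65   64   66   63   65   65   66   65   66   64   66   64   65   65   64   64   65   64   66   66   65   66   65   59   51   41   44   57   64   65   67   64   66
259   63   66   64   65   64   66   67   66   65   64   67   63   65   65   64   64   64   65   65   65   66   65   65   65   66   62   58   60   63   65   66   65   64   65
260   66   66   66   65   64   66   66   65   65   66   65   64   65   66   66   63   66   66   65   64   66   64   64   66   64   64   65   65   66   67   65   65   66   64
261   64   65   64   65   66   65   64   65   67   64   66   66   65   65   66   64   67   64   66   65   65   65   66   66   67   64   64   66   64   66   65   66   64   66
```

```bash
cat > gfit.py <<'E'
from h import *
from scipy.optimize import minimize
S=8
def model(c,q,base,win):
    x0,y0,x1,y1=win;x,y,a=q;u=np.array([np.cos(a),np.sin(a),0]);v=np.array([-u[1],u[0],0])
    m=np.zeros(((y1-y0)*S,(x1-x0)*S),np.uint8)
    for d,z in(((0,.08),(0,.003)),((0,.01),(.003,.053))):
        P=[proj(c,np.array([x,y,base])+dd*u+w*v+[0,0,zz]) for dd in d for w in(-.009,.009) for zz in z]
        P=((np.array(P)-[x0,y0]+.5)*S-.5)
        cv2.fillConvexPoly(m,cv2.convexHull((P*16).round().astype(np.int32)),1,shift=4)
    return cv2.GaussianBlur(cv2.resize(m.astype(float),None,fx=1/S,fy=1/S,interpolation=cv2.INTER_AREA),(0,0),.5)
def fit(c,q0,base,win,mat=None,steel=20):
    im=capture(c)[win[1]:win[3],win[0]:win[2]].astype(float);s=im[:,:,0]-im[:,:,2]
    bg=np.median(s) if mat is None else mat
    t=np.clip((bg-s)/(bg-steel),0,1)
    f=lambda q:((model(c,np.array(q)*[1e-3,1e-3,1e-2],base,win)-t)**2).sum()
    r=minimize(f,np.array(q0)*[1e3,1e3,1e2],method='Nelder-Mead',options=dict(initial_simplex=np.array(q0)*[1e3,1e3,1e2]+np.array([[0,0,0],[5,0,0],[0,5,0],[0,0,6]])))
    q=r.x*[1e-3,1e-3,1e-2];print(c,q.round(4),'yaw',np.degrees(q[2]).round(1),'res',round(r.fun,2),'/',round(t.sum(),1));return q
E
python3 - <<'E'
from gfit import *
a=fit('top',[.482,-.163,.31],.002,(316,206,352,250));b=fit('scene',[.482,-.163,.31],.002,(220,222,266,268))
E
```

```text
top [ 0.4847 -0.164   0.3474] yaw 19.9 res 5.66 / 148.8
scene [ 0.4848 -0.1656  0.3216] yaw 18.4 res 8.94 / 222.6
```

```bash
python3 -m pendant '[{"dx":4,"dy":4.5,"dz":0,"turn":0},{"dx":8,"dy":8.5,"dz":0,"turn":0},{"dx":10.67,"dy":11.64,"dz":-2,"turn":0},{"dx":10.67,"dy":11.64,"dz":-6,"turn":0},{"dx":10.67,"dy":11.64,"dz":-9,"turn":0},{"dx":10.67,"dy":11.64,"dz":-11.2,"turn":0},{"dx":10.67,"dy":11.64,"dz":-11.28,"turn":0},{"dx":10.67,"dy":11.64,"dz":-11.28,"turn":0}]'
python3 -m pendant '[{"dx":0,"dy":0,"dz":0,"turn":0},{"dx":0,"dy":0,"dz":0,"turn":0},{"dx":0,"dy":0,"dz":0,"turn":0},{"dx":0,"dy":0,"dz":0,"turn":0},{"dx":0,"dy":0,"dz":0,"turn":0}]' -1 110
python3 -m pendant '[{"dx":0,"dy":0,"dz":0.2,"turn":0},{"dx":0,"dy":0,"dz":0.5,"turn":0},{"dx":0,"dy":0,"dz":1,"turn":0},{"dx":0,"dy":0,"dz":1.5,"turn":0},{"dx":0,"dy":0,"dz":2,"turn":0},{"dx":0,"dy":0,"dz":2,"turn":0},{"dx":0,"dy":0,"dz":2,"turn":0}]'
python3 - <<'E'
from h import *
o=get_obs();p=o['eef_pos'];print(p,o['ft_force'])
u=np.array([.947,.322,0])
for z in(-.028,-.038,-.048): print('tip proj',proj('scene',p+.08*u+[0,0,z]))
find(['gauge_tip','gauge_handle'])
from seg import seg
seg('scene',234,226,262,258)
E
```

```text
time_s: 16.45
eef_pos: [0.487, -0.1632, 0.031]
tool_rot: [0.0, 0.582, 0.813, 0.0]
ft_force: [0.4, 0.2, 0.4]
gripper_width: 0.0428
time_s: 16.95
eef_pos: [0.4875, -0.1636, 0.0321]
tool_rot: [0.001, 0.582, 0.813, 0.0]
ft_force: [-1.6, -0.0, 6.4]
gripper_width: 0.0157
time_s: 17.65
eef_pos: [0.4868, -0.163, 0.0506]
tool_rot: [0.0, 0.582, 0.813, 0.0]
ft_force: [-0.1, -0.4, -1.7]
gripper_width: 0.0155
[ 0.48679121 -0.16298952  0.05060144] [-0.08792025 -0.38914722 -1.72521478]
tip proj [255.04674231 253.11535947]
tip proj [255.1672748  254.62048208]
tip proj [255.28634032 256.10728623]
gauge_tip (array([253.288, 251.79 ]), 0.65) (array([330.12 , 219.492]), 0.58) [ 0.5545 -0.1377  0.0183] gap 0.0005
gauge_handle (array([232.792, 238.686]), 0.77) (array([337.176, 238.098]), 0.6) [ 0.4888 -0.1625  0.0261] gap 0.0032
scene r-b, cols 234 .. 261
226   21   22   19   23   29   37   42   44   48   48   42   46   48   47   45   45   46   47   47   45   47   47   48   47   46   44   47   48
227   20   18   20   22   27   39   45   48   47   46   45   49   48   47   46   46   45   47   45   45   45  
[... 3653 characters left out ...]
  48   47   46   49   49   48   51   47   49   45   44   39   31   28   24   23   27   33   40   47   49   47   49   50   49
254   49   49   48   50   48   52   50   49   48   50   50   49   48   49   46   42   33   29   27   30   40   46   50   49   48   48   47   50
255   48   48   47   50   48   48   48   47   48   49   50   50   48   48   47   46   43   36   35   37   43   47   51   50   49   50   50   49
256   49   50   49   48   49   50   48   50   47   50   48   49   48   48   49   50   47   46   42   43   47   50   48   48   50   50   47   48
257   50   48   50   50   48   49   48   50   50   50   48   48   50   50   52   47   48   48   50   48   51   49   49   47   49   49   49   49
```

```bash
python3 -m pendant '[{"dx":-0.1,"dy":0.5,"dz":0.3,"turn":0},{"dx":-0.3,"dy":1.5,"dz":0.8,"turn":0},{"dx":-0.6,"dy":3,"dz":1.4,"turn":0},{"dx":-1,"dy":5.3,"dz":1.8,"turn":0},{"dx":-1.5,"dy":8,"dz":2,"turn":0},{"dx":-2.1,"dy":11,"dz":2,"turn":0},{"dx":-2.7,"dy":14,"dz":2,"turn":0},{"dx":-3.3,"dy":17,"dz":2,"turn":0},{"dx":-3.9,"dy":20,"dz":2,"turn":0},{"dx":-4.4,"dy":22.7,"dz":2,"turn":0},{"dx":-4.7,"dy":24.5,"dz":2,"turn":0},{"dx":-4.9,"dy":25.4,"dz":2,"turn":0}]'
python3 -m pendant '[{"dx":0,"dy":0,"dz":0,"turn":0},{"dx":0,"dy":0,"dz":0,"turn":0},{"dx":0,"dy":0,"dz":0,"turn":0}]'
python3 - <<'E'
from h import *
p=get_obs()['eef_pos'];u=np.array([.947,.321,0]);v=np.array([-.321,.947,0])
capture('scene');c,pr=lm('scene','gauge_tip');print(c,pr,'pred tip',proj('scene',p+.0774*u+[0,0,-.028]))
o,d=ray('scene',c);t=-(o-p)@v/(d@v);x=o+t*d;print('d,z of tip',(x-p)@u*1e3,(x-p)[2]*1e3)
shot('scene','s8.png');a=cv2.imread('pics/s8.png')[170:210,290:330].astype(float)
s=a.mean(2).astype(int)
for i,r in enumerate(s):print(170+i,' '.join('%3d'%k for k in r))
E
python3 fit.py|grep tool
```

```text
time_s: 19.1
eef_pos: [0.4369, 0.093, 0.071]
tool_rot: [0.0, 0.581, 0.814, 0.0]
ft_force: [0.8, -0.4, -0.9]
gripper_width: 0.0151
time_s: 19.4
eef_pos: [0.438, 0.0904, 0.0706]
tool_rot: [0.0, 0.582, 0.813, -0.0]
ft_force: [-0.9, -0.7, 0.0]
gripper_width: 0.0155
[312.088 193.41 ] 0.48 pred tip [313.45010998 193.46097947]
d,z of tip 72.75931712239613 -31.89293799110725
170  77  81  77  72  76  76  76  82  87 104 119 137 142 146 145 148 146 144 144 145 146 148 147 148 148 148 149 149 146 147 148 147 147 147 147 148 146 146 149 149
171  81  82  78  82  82  83  78  83  90 100 108 125 139 144 146 145 145 145 146 146 145 145 143 145 148 148 150 146 147 148 147 148 148 147 148 151 149 148 149 149
172  83  84  82  80  83  83  83  84  90  97 103 119 130 140 144 143 146 143 145 146 146 146 147 148 148 148 148 147 149 147 148 147 150 150 147 148 149 147 150 148
173  86  83  80  84  86  86  88  83  90  98 104 108 118 131 143 146 146 146 147 143 146 145 146 143 145 148 146 148 146 148 147 147 147 150 150 149 148 149 146 148
174  84  87  84  84  87  88  91  86  92  98 102 104 111 128 140 145 145 14
[... 5174 characters left out ...]
206  96  98  98  94  91  96  97  91  94  94  90  95  92  94  94  90  95  92  89  95  91  93  92  96  91  99 108 124 138 153 163 167 171 159 140 112  99  99 102 101
207  98 106 107 102  95  92  96  91  94  93  94  91  91  93  90  94  92  93  92  94  99 105 111 107  99  93  95  99 114 129 146 158 166 160 140 112  98 101 100 101
208 100 108 119 111  95  93  96  93  96  94  93  92  95  95  92  94  91  99 101 103 115 126 125 109 100  92  92  91  93 110 120 138 153 155 142 118 105 108 104 100
209  95 104 111 109 100  95  93  92  92  91  92  93  92  92  90  95 102 113 125 128 137 142 134 119 104  95  96  94  91  96 107 118 133 139 135 119 120 125 116 113
tool in art mm [-123.72718514   -0.23111293]
```

```bash
python3 -m pendant '[{"dx":0,"dy":0,"dz":0.3,"turn":0},{"dx":0.5,"dy":0.17,"dz":0.3,"turn":0},{"dx":1.3,"dy":0.44,"dz":0.3,"turn":0},{"dx":2.1,"dy":0.71,"dz":0.3,"turn":0},{"dx":2.9,"dy":0.99,"dz":0.3,"turn":0},{"dx":3.41,"dy":1.16,"dz":0.3,"turn":0},{"dx":3.41,"dy":1.16,"dz":0.3,"turn":0},{"dx":3.41,"dy":1.16,"dz":0.3,"turn":0}]'
python3 -m pendant '[{"dx":0,"dy":0,"dz":-0.3,"turn":0},{"dx":0,"dy":0,"dz":-0.6,"turn":0},{"dx":0,"dy":0,"dz":-0.75,"turn":0},{"dx":0,"dy":0,"dz":-0.85,"turn":0},{"dx":0,"dy":0,"dz":-0.85,"turn":0},{"dx":0,"dy":0,"dz":-0.85,"turn":0}]'
```

```text
time_s: 20.35
eef_pos: [0.4717, 0.1027, 0.0734]
tool_rot: [-0.0, 0.582, 0.813, -0.0]
ft_force: [0.1, 0.5, 0.3]
gripper_width: 0.0154
time_s: 20.95
eef_pos: [0.4719, 0.1026, 0.065]
tool_rot: [0.0, 0.582, 0.813, 0.0]
ft_force: [0.4, 0.1, -0.4]
gripper_width: 0.0153
```

```bash
python3 -m pendant '[{"dx":0,"dy":0,"dz":-0.05,"turn":0},{"dx":0,"dy":0,"dz":-0.1,"turn":0},{"dx":0,"dy":0,"dz":-0.1,"turn":0}]'
python3 -m pendant '[{"dx":0,"dy":0,"dz":-0.05,"turn":0},{"dx":0,"dy":0,"dz":-0.1,"turn":0},{"dx":0,"dy":0,"dz":-0.1,"turn":0}]'
```

```text
time_s: 21.25
eef_pos: [0.4719, 0.1026, 0.0641]
tool_rot: [0.0, 0.582, 0.813, 0.0]
ft_force: [-1.2, 0.1, 1.7]
gripper_width: 0.0153
time_s: 21.55
eef_pos: [0.4718, 0.1025, 0.0635]
tool_rot: [-0.0, 0.582, 0.813, -0.0]
ft_force: [-4.4, -2.9, 9.2]
gripper_width: 0.0151
```

```bash
python3 -m pendant '[{"dx":0,"dy":0,"dz":0.08,"turn":0},{"dx":0.3,"dy":0.1,"dz":0.08,"turn":0},{"dx":0.8,"dy":0.27,"dz":0.08,"turn":0},{"dx":1.3,"dy":0.44,"dz":0.08,"turn":0},{"dx":1.8,"dy":0.61,"dz":0.08,"turn":0},{"dx":2.3,"dy":0.78,"dz":0.08,"turn":0},{"dx":2.7,"dy":0.92,"dz":0.08,"turn":0},{"dx":2.84,"dy":0.96,"dz":0.08,"turn":0},{"dx":2.84,"dy":0.96,"dz":0.08,"turn":0}]'
python3 -m pendant '[{"dx":0.2,"dy":0.07,"dz":0,"turn":0},{"dx":0.4,"dy":0.14,"dz":0,"turn":0},{"dx":0.6,"dy":0.2,"dz":0,"turn":0},{"dx":0.76,"dy":0.26,"dz":0,"turn":0},{"dx":0.76,"dy":0.26,"dz":0,"turn":0},{"dx":0.76,"dy":0.26,"dz":0,"turn":0}]'
python3 fit.py|grep tool
python3 - <<'E'
from h import *
shot('scene','s9.png',(285,165,350,220),12)
E
```

```text
time_s: 22.45
eef_pos: [0.5007, 0.1124, 0.0641]
tool_rot: [0.0, 0.582, 0.813, -0.0]
ft_force: [-3.2, -0.3, 7.2]
gripper_width: 0.0155
time_s: 23.05
eef_pos: [0.5083, 0.1149, 0.0641]
tool_rot: [0.0, 0.582, 0.813, -0.0]
ft_force: [-3.0, -1.1, 6.4]
gripper_width: 0.0151
tool in art mm [-49.24769509   0.21941146]
```

View pics/s9.png

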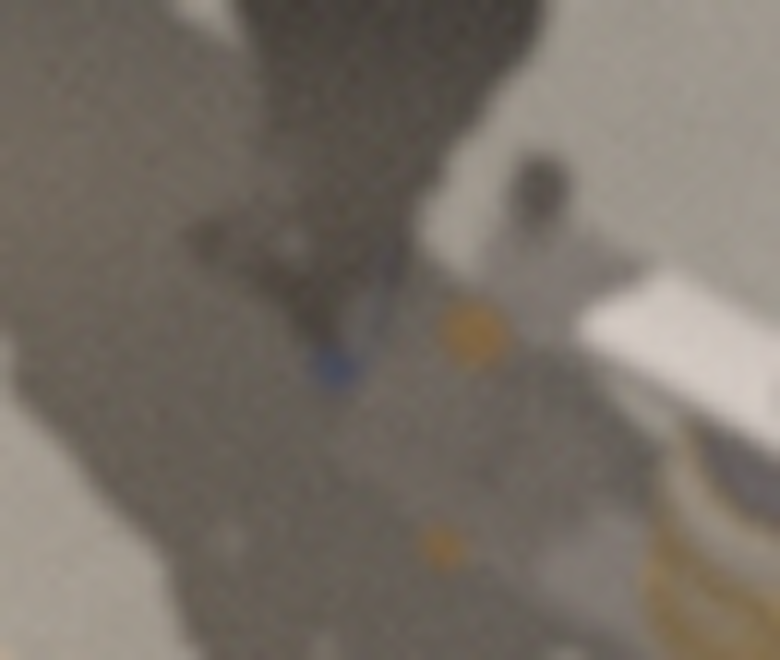

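```bash
python3 -m pendant '[{"dx":0,"dy":0,"dz":0.03,"turn":0},{"dx":0,"dy":0,"dz":0.03,"turn":0},{"dx":0,"dy":0,"dz":0.03,"turn":0},{"dx":0,"dy":0,"dz":0.03,"turn":0},{"dx":-1,"dy":-0.34,"dz":0.03,"turn":0},{"dx":-3,"dy":-1.02,"dz":0.03,"turn":0},{"dx":-6,"dy":-2.04,"dz":1,"turn":0},{"dx":-9,"dy":-4,"dz":5,"turn":0},{"dx":-11,"dy":-8,"dz":9,"turn":0},{"dx":-12,"dy":-12,"dz":13,"turn":0},{"dx":-12,"dy":-16,"dz":13,"turn":0},{"dx":-12,"dy":-16,"dz":13,"turn":0}]' 0
python3 - <<'E'
from h import *
shot('scene','s.png');shot('top','t.png')
a=cv2.imread('pics/s.png');b=cv2.imread('pics/t.png')
c=lambda im,x,y:cv2.resize(im[y:y+60,x:x+40],(400,600),interpolation=cv2.INTER_LANCZOS4)
cv2.imwrite('pics/c10.png',np.hstack([c(a,295,165),c(b,235,190)]))
find(['gauge_tip','gauge_handle','gauge','pin_head'])
E
```

```text
time_s: 24.3
eef_pos: [0.3883, -0.0491, 0.1958]
tool_rot: [0.002, 0.584, 0.812, 0.0]
ft_force: [1.3, 0.3, 0.1]
gripper_width: 0.0427
gauge_tip (array([325.304, 197.4  ]), 0.55) (array([248.304, 205.884]), 0.58) [0.5722 0.1264 0.0922] gap 0.0313
gauge_handle (array([313.376, 189.   ]), 0.65) (array([257.208, 227.808]), 0.66) [0.5121 0.11   0.0729] gap 0.0025
gauge (array([309.288, 193.2  ]), 0.49) (array([255.584, 229.404]), 0.49) [0.5069 0.1104 0.0445] gap 0.0126
pin_head (array([331.016, 180.096]), 0.39) (array([246.904, 210.084]), 0.38) [0.5547 0.1381 0.1474] gap 0.0045
```

View pics/c10.png

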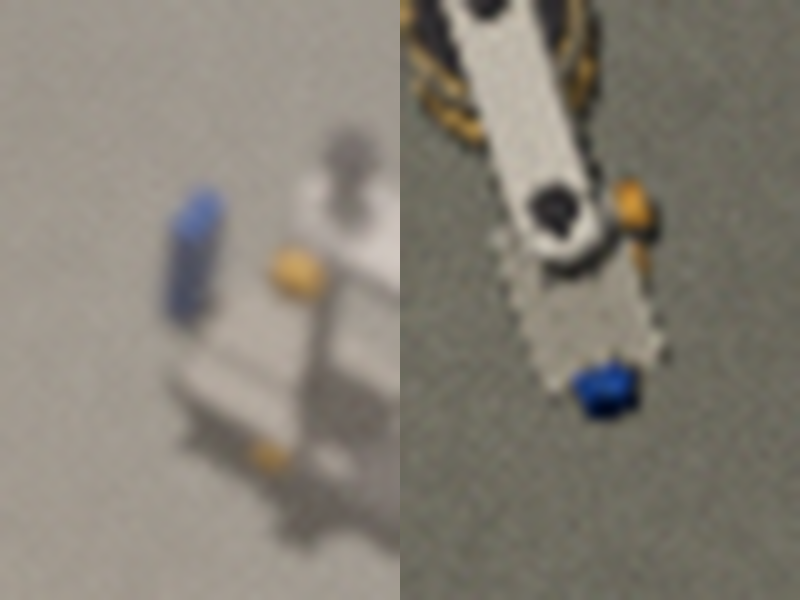

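Run:
```python
from h import *
T=lambda u,v,ox,oy:np.array([ox+(u+.5)/10-.5,oy+(v+.5)/10-.5])
u=np.array([.947,.321,0]);v=np.array([-.321,.947,0])
ht=onz('top',T(208,383,235,190),.087);hs=onz('scene',T(198,212,295,165),.087)
for z in(.160,.164):
    pt=onz('top',T(154,210,235,190),z);ps=onz('scene',T(353,145,295,165),z)
    print(z,ht,hs,pt,ps,'top',(ht-pt)@u*1e3,(ht-pt)@v*1e3,'scene',(hs-ps)@u*1e3,(hs-ps)@v*1e3)
print(tri(T(353,145,295,165),T(154,210,235,190)),tri(T(198,212,295,165),T(208,383,235,190)))
```

```text
0.16 [0.50892523 0.11443111 0.087     ] [0.5120571  0.11412256 0.087     ] [0.55228168 0.12939453 0.16      ] [0.55485226 0.12913934 0.16      ] top -45.86181659641159 -0.25294602480737155 scene -45.34740605996811 -0.4836378537474001
0.164 [0.50892523 0.11443111 0.087     ] [0.5120571  0.11412256 0.087     ] [0.55151004 0.12913927 0.164     ] [0.5567346  0.12708716 0.164     ] top -45.04913148479612 -0.2589039404521414 scene -46.47123392233763 2.064009064657897
(array([0.55319612, 0.13008221, 0.15709828]), np.float64(0.0012142334450917888)) (array([0.50992563, 0.11523028, 0.0832662 ]), np.float64(0.0014455110728304236))
```

```bash
python3 -m pendant '[{"dx":2,"dy":2,"dz":1,"turn":0},{"dx":5,"dy":5.5,"dz":1,"turn":0},{"dx":8,"dy":9,"dz":1,"turn":0},{"dx":11,"dy":12.2,"dz":1,"turn":0},{"dx":14,"dy":15.3,"dz":1,"turn":0},{"dx":16.5,"dy":17.9,"dz":1,"turn":0},{"dx":16.5,"dy":17.9,"dz":1,"turn":0},{"dx":16.5,"dy":17.9,"dz":-1,"turn":0},{"dx":16.5,"dy":17.9,"dz":-2.2,"turn":0},{"dx":16.5,"dy":17.9,"dz":-2.6,"turn":0},{"dx":16.5,"dy":17.9,"dz":-2.6,"turn":0},{"dx":16.5,"dy":17.9,"dz":-2.6,"turn":0}]' -1
```

```text
time_s: 26.0
eef_pos: [0.5531, 0.1336, 0.1685]
tool_rot: [0.0, 0.582, 0.813, 0.0]
ft_force: [-0.3, -0.4, 0.3]
gripper_width: -0.0
```

```bash
python3 -m pendant '[{"dx":0,"dy":-0.4,"dz":0,"turn":0},{"dx":0,"dy":-0.4,"dz":-0.2,"turn":0},{"dx":0,"dy":-0.4,"dz":-0.4,"turn":0},{"dx":0,"dy":-0.4,"dz":-0.5,"turn":0},{"dx":0,"dy":-0.4,"dz":-0.6,"turn":0},{"dx":0,"dy":-0.4,"dz":-0.7,"turn":0},{"dx":0,"dy":-0.4,"dz":-0.7,"turn":0}]'
python3 -m pendant '[{"dx":0,"dy":0,"dz":-0.1,"turn":0},{"dx":0,"dy":0,"dz":-0.2,"turn":0},{"dx":0,"dy":0,"dz":-0.2,"turn":0}]'
```

```text
time_s: 26.7
eef_pos: [0.5529, 0.1298, 0.1607]
tool_rot: [-0.0, 0.582, 0.813, -0.0]
ft_force: [0.1, 0.1, 0.3]
gripper_width: -0.0
time_s: 27.0
eef_pos: [0.553, 0.1298, 0.1593]
tool_rot: [0.0, 0.582, 0.813, 0.0]
ft_force: [-1.2, -0.7, 3.9]
gripper_width: 0.0002
```

Contact with the head; pressing on in small steps.

```bash
python3 -m pendant '[{"dx":0,"dy":0,"dz":-0.05,"turn":0},{"dx":0,"dy":0,"dz":-0.1,"turn":0},{"dx":0,"dy":0,"dz":-0.1,"turn":0}]'
python3 -m pendant '[{"dx":0,"dy":0,"dz":-0.05,"turn":0},{"dx":0,"dy":0,"dz":-0.1,"turn":0},{"dx":0,"dy":0,"dz":-0.1,"turn":0}]'
```

```text
time_s: 27.3
eef_pos: [0.553, 0.1299, 0.1583]
tool_rot: [0.0, 0.582, 0.813, 0.0]
ft_force: [-0.8, 1.1, 3.8]
gripper_width: -0.0002
time_s: 27.6
eef_pos: [0.553, 0.1299, 0.1572]
tool_rot: [0.0, 0.582, 0.813, 0.0]
ft_force: [-1.5, -0.2, 6.4]
gripper_width: -0.0001
```

```bash
python3 -m pendant '[{"dx":0,"dy":0,"dz":-0.03,"turn":0},{"dx":0,"dy":0,"dz":-0.03,"turn":0}]'
python3 -m pendant '[{"dx":0,"dy":0,"dz":-0.03,"turn":0},{"dx":0,"dy":0,"dz":-0.03,"turn":0}]'
```

```text
time_s: 27.8
eef_pos: [0.553, 0.1298, 0.157]
tool_rot: [0.0, 0.582, 0.813, 0.0]
ft_force: [-1.8, -0.5, 5.6]
gripper_width: 0.0002
time_s: 28.0
eef_pos: [0.5531, 0.1299, 0.157]
tool_rot: [0.0, 0.582, 0.813, 0.0]
ft_force: [-2.6, 0.0, 8.1]
gripper_width: -0.0005
```

```bash
python3 -m pendant '[{"dx":0,"dy":0,"dz":-0.03,"turn":0},{"dx":0,"dy":0,"dz":-0.03,"turn":0}]'
python3 -m pendant '[{"dx":0,"dy":0,"dz":-0.03,"turn":0},{"dx":0,"dy":0,"dz":-0.03,"turn":0},{"dx":0,"dy":0,"dz":-0.03,"turn":0}]'
```

```text
time_s: 28.2
eef_pos: [0.5531, 0.1298, 0.157]
tool_rot: [0.0, 0.582, 0.813, 0.0]
ft_force: [-3.6, 0.6, 10.7]
gripper_width: 0.0002
time_s: 28.5
eef_pos: [0.5531, 0.1298, 0.1569]
tool_rot: [0.001, 0.582, 0.813, 0.0]
ft_force: [-5.3, -0.0, 10.7]
gripper_width: 0.0005
```

```bash
python3 -m pendant '[{"dx":0,"dy":0,"dz":-0.04,"turn":0},{"dx":0,"dy":0,"dz":-0.04,"turn":0},{"dx":0,"dy":0,"dz":-0.04,"turn":0}]'
```

```text
time_s: 28.8
eef_pos: [0.5531, 0.1299, 0.1569]
tool_rot: [0.001, 0.582, 0.813, 0.0]
ft_force: [-4.9, -0.6, 14.9]
gripper_width: -0.0001
```

```bash
python3 -m pendant '[{"dx":0,"dy":0,"dz":0.3,"turn":0},{"dx":0,"dy":0,"dz":1.5,"turn":0},{"dx":0,"dy":0,"dz":4,"turn":0},{"dx":-3,"dy":-1,"dz":5,"turn":0},{"dx":-7,"dy":-2.4,"dz":5,"turn":0},{"dx":-10.4,"dy":-3.5,"dz":5,"turn":0},{"dx":-10.4,"dy":-3.5,"dz":2,"turn":0},{"dx":-10.4,"dy":-3.5,"dz":-2,"turn":0},{"dx":-10.4,"dy":-3.5,"dz":-6,"turn":0},{"dx":-10.4,"dy":-3.5,"dz":-8.8,"turn":0},{"dx":-10.4,"dy":-3.5,"dz":-8.8,"turn":0},{"dx":-10.4,"dy":-3.5,"dz":-8.8,"turn":0}]' 0 100
python3 -m pendant '[{"dx":0,"dy":0,"dz":0,"turn":0},{"dx":0,"dy":0,"dz":0,"turn":0}]'
python3 fit.py|grep tool
python3 - <<'E'
from h import *
capture('scene');capture('top');find(['gauge_handle'])
E
```

```text
time_s: 30.0
eef_pos: [0.4495, 0.0948, 0.0682]
tool_rot: [0.0, 0.582, 0.813, 0.0]
ft_force: [0.6, -0.2, 0.7]
gripper_width: 0.0427
time_s: 30.2
eef_pos: [0.4497, 0.0948, 0.0687]
tool_rot: [0.001, 0.582, 0.813, 0.001]
ft_force: [1.2, 0.3, 0.4]
gripper_width: 0.0429
tool in art mm [-1.11136714e+02  4.64832882e-02]
gauge_handle (None, 0) (None, 0)
```

```bash
python3 -m pendant '[{"dx":0.5,"dy":0.17,"dz":-0.4,"turn":0},{"dx":1.8,"dy":0.6,"dz":-0.4,"turn":0},{"dx":3.2,"dy":1.08,"dz":-0.4,"turn":0},{"dx":4.5,"dy":1.52,"dz":-0.4,"turn":0},{"dx":5.3,"dy":1.8,"dz":-0.4,"turn":0},{"dx":5.58,"dy":1.89,"dz":-0.4,"turn":0},{"dx":5.58,"dy":1.89,"dz":-0.4,"turn":0}]'
python3 -m pendant '[{"dx":0,"dy":0,"dz":0,"turn":0},{"dx":0,"dy":0,"dz":0,"turn":0},{"dx":0,"dy":0,"dz":0,"turn":0},{"dx":0,"dy":0,"dz":0,"turn":0},{"dx":0,"dy":0,"dz":0,"turn":0}]' -1 100
```

```text
time_s: 31.1
eef_pos: [0.5046, 0.1137, 0.063]
tool_rot: [-0.0, 0.582, 0.813, -0.0]
ft_force: [-0.5, 0.7, 0.4]
gripper_width: 0.0425
time_s: 31.6
eef_pos: [0.5043, 0.1136, 0.0635]
tool_rot: [-0.0, 0.582, 0.813, -0.0]
ft_force: [-4.3, -0.6, 6.2]
gripper_width: 0.0157
```

```bash
python3 -m pendant '[{"dx":0,"dy":0,"dz":0.04,"turn":0},{"dx":0,"dy":0,"dz":0.06,"turn":0},{"dx":0,"dy":0,"dz":0.06,"turn":0}]'
python3 -m pendant '[{"dx":-0.1,"dy":-0.03,"dz":0.06,"turn":0},{"dx":-0.2,"dy":-0.07,"dz":0.06,"turn":0},{"dx":-0.3,"dy":-0.1,"dz":0.06,"turn":0},{"dx":-0.4,"dy":-0.14,"dz":0.06,"turn":0}]'
python3 -m pendant '[{"dx":-0.1,"dy":-0.03,"dz":0,"turn":0},{"dx":-0.2,"dy":-0.07,"dz":0,"turn":0},{"dx":-0.3,"dy":-0.1,"dz":0,"turn":0},{"dx":-0.4,"dy":-0.14,"dz":0,"turn":0}]'
```

```text
time_s: 31.9
eef_pos: [0.5043, 0.1136, 0.0636]
tool_rot: [-0.0, 0.582, 0.813, -0.0]
ft_force: [-2.6, -1.5, 0.4]
gripper_width: 0.0152
time_s: 32.3
eef_pos: [0.5007, 0.1124, 0.0643]
tool_rot: [0.0, 0.582, 0.813, 0.0]
ft_force: [3.5, 1.7, -6.5]
gripper_width: 0.0157
time_s: 32.7
eef_pos: [0.4966, 0.1109, 0.0644]
tool_rot: [0.0, 0.582, 0.813, 0.0]
ft_force: [3.7, 1.3, -7.3]
gripper_width: 0.0155
```

```bash
python3 -m pendant '[{"dx":0,"dy":0,"dz":-0.04,"turn":0},{"dx":0,"dy":0,"dz":-0.06,"turn":0},{"dx":0,"dy":0,"dz":-0.06,"turn":0}]'
python3 -m pendant '[{"dx":-0.1,"dy":-0.03,"dz":0,"turn":0},{"dx":-0.2,"dy":-0.07,"dz":0,"turn":0},{"dx":-0.3,"dy":-0.1,"dz":0,"turn":0},{"dx":-0.4,"dy":-0.14,"dz":0,"turn":0}]'
```

```text
time_s: 33.0
eef_pos: [0.4965, 0.1109, 0.064]
tool_rot: [-0.0, 0.582, 0.813, -0.0]
ft_force: [-0.8, -0.2, -1.3]
gripper_width: 0.0152
time_s: 33.4
eef_pos: [0.4926, 0.1095, 0.0639]
tool_rot: [0.0, 0.582, 0.813, 0.0]
ft_force: [1.0, 0.6, -1.6]
gripper_width: 0.0157
```

```bash
python3 -m pendant '[{"dx":-0.1,"dy":-0.03,"dz":0,"turn":0},{"dx":-0.2,"dy":-0.07,"dz":0,"turn":0},{"dx":-0.3,"dy":-0.1,"dz":0,"turn":0}]'
python3 -c "
from h import *
print(get_obs()['ft_force'])"
python3 -m pendant '[{"dx":-0.1,"dy":-0.03,"dz":0,"turn":0},{"dx":-0.2,"dy":-0.07,"dz":0,"turn":0},{"dx":-0.3,"dy":-0.1,"dz":0,"turn":0}]'
```

```text
time_s: 33.7
eef_pos: [0.4896, 0.1084, 0.0639]
tool_rot: [0.0, 0.582, 0.813, -0.0]
ft_force: [-0.3, 0.1, -1.3]
gripper_width: 0.0156
[-0.33567733  0.05990636 -1.26071836]
time_s: 34.0
eef_pos: [0.4866, 0.1075, 0.0638]
tool_rot: [0.0, 0.582, 0.813, 0.0]
ft_force: [-0.3, 0.3, -1.0]
gripper_width: 0.0152
```

```bash
python3 -m pendant '[{"dx":0.3,"dy":0.1,"dz":0,"turn":0},{"dx":0.6,"dy":0.2,"dz":0,"turn":0},{"dx":0.9,"dy":0.3,"dz":0,"turn":0},{"dx":1.2,"dy":0.41,"dz":0,"turn":0},{"dx":1.5,"dy":0.51,"dz":0,"turn":0},{"dx":1.8,"dy":0.61,"dz":0,"turn":0},{"dx":1.8,"dy":0.61,"dz":0,"turn":0}]'
python3 -m pendant '[{"dx":0,"dy":0,"dz":0,"turn":0},{"dx":0,"dy":0,"dz":0,"turn":0},{"dx":0,"dy":0,"dz":0,"turn":0},{"dx":0,"dy":0,"dz":0,"turn":0}]' -0.3
```

```text
time_s: 34.7
eef_pos: [0.505, 0.1137, 0.0638]
tool_rot: [0.0, 0.582, 0.813, 0.0]
ft_force: [-0.2, 0.2, -0.3]
gripper_width: 0.0157
time_s: 35.1
eef_pos: [0.5047, 0.1136, 0.0639]
tool_rot: [0.0, 0.582, 0.813, 0.0]
ft_force: [0.2, -0.4, -0.7]
gripper_width: 0.0299
```

```bash
python3 -m pendant '[{"dx":-0.5,"dy":-0.17,"dz":0,"turn":0},{"dx":-2,"dy":-0.68,"dz":0,"turn":0},{"dx":-4,"dy":-1.35,"dz":0,"turn":0},{"dx":-5.7,"dy":-1.9,"dz":1,"turn":0},{"dx":-5.7,"dy":-1.9,"dz":5,"turn":0},{"dx":-5.7,"dy":-1.9,"dz":10,"turn":0},{"dx":-5.7,"dy":-1.9,"dz":14.5,"turn":0},{"dx":-5.7,"dy":-1.9,"dz":14.5,"turn":0}]'
python3 -m pendant '[{"dx":3,"dy":1,"dz":0,"turn":0},{"dx":7,"dy":2.4,"dz":0,"turn":0},{"dx":10.5,"dy":3.5,"dz":0,"turn":0},{"dx":10.5,"dy":3.5,"dz":-1,"turn":0},{"dx":10.5,"dy":3.5,"dz":-3,"turn":0},{"dx":10.5,"dy":3.5,"dz":-4.5,"turn":0},{"dx":10.5,"dy":3.5,"dz":-4.8,"turn":0},{"dx":10.5,"dy":3.5,"dz":-4.8,"turn":0}]' -1
```

```text
time_s: 35.9
eef_pos: [0.4496, 0.0945, 0.2143]
tool_rot: [0.004, 0.582, 0.813, 0.003]
ft_force: [1.0, -0.2, -1.2]
gripper_width: 0.03
time_s: 36.7
eef_pos: [0.552, 0.1295, 0.1605]
tool_rot: [-0.0, 0.582, 0.813, -0.0]
ft_force: [0.1, 0.2, 1.1]
gripper_width: 0.0003
```

```bash
python3 -m pendant '[{"dx":0.1,"dy":0.03,"dz":-0.1,"turn":0},{"dx":0.1,"dy":0.03,"dz":-0.2,"turn":0},{"dx":0.1,"dy":0.03,"dz":-0.25,"turn":0},{"dx":0.1,"dy":0.03,"dz":-0.25,"turn":0}]'
python3 -m pendant '[{"dx":0,"dy":0,"dz":-0.05,"turn":0},{"dx":0,"dy":0,"dz":-0.1,"turn":0},{"dx":0,"dy":0,"dz":-0.1,"turn":0}]'
```

```text
time_s: 37.1
eef_pos: [0.5537, 0.1299, 0.1585]
tool_rot: [0.0, 0.582, 0.813, 0.0]
ft_force: [-0.0, 0.5, 0.5]
gripper_width: -0.0
time_s: 37.4
eef_pos: [0.5537, 0.1299, 0.1573]
tool_rot: [0.0, 0.582, 0.813, 0.0]
ft_force: [0.1, -0.6, 0.2]
gripper_width: -0.0001
```

```bash
python3 -m pendant '[{"dx":0,"dy":0,"dz":-0.05,"turn":0},{"dx":0,"dy":0,"dz":-0.08,"turn":0},{"dx":0,"dy":0,"dz":-0.08,"turn":0}]'
python3 -m pendant '[{"dx":0,"dy":0,"dz":-0.05,"turn":0},{"dx":0,"dy":0,"dz":-0.05,"turn":0}]'
```

```text
time_s: 37.7
eef_pos: [0.5538, 0.1299, 0.157]
tool_rot: [0.0, 0.582, 0.813, 0.0]
ft_force: [-1.2, -0.3, 5.2]
gripper_width: -0.0002
time_s: 37.9
eef_pos: [0.5538, 0.1299, 0.157]
tool_rot: [0.0, 0.582, 0.813, 0.0]
ft_force: [-2.9, 0.2, 7.9]
gripper_width: -0.0002
```

```bash
python3 -m pendant '[{"dx":0,"dy":0,"dz":-0.06,"turn":0},{"dx":0,"dy":0,"dz":-0.08,"turn":0},{"dx":0,"dy":0,"dz":-0.08,"turn":0}]'
python3 -m pendant '[{"dx":0,"dy":0,"dz":-0.03,"turn":0},{"dx":0,"dy":0,"dz":-0.04,"turn":0},{"dx":0,"dy":0,"dz":-0.04,"turn":0}]'
```

```text
time_s: 38.2
eef_pos: [0.5539, 0.1299, 0.1569]
tool_rot: [0.001, 0.582, 0.813, 0.0]
ft_force: [-5.3, -0.0, 13.0]
gripper_width: 0.0003
time_s: 38.5
eef_pos: [0.5539, 0.13, 0.1569]
tool_rot: [0.001, 0.582, 0.813, 0.0]
ft_force: [-5.9, 0.1, 16.1]
gripper_width: -0.0001
```

```bash
python3 -m pendant '[{"dx":0,"dy":0,"dz":0.3,"turn":0},{"dx":0,"dy":0,"dz":1.5,"turn":0},{"dx":0,"dy":0,"dz":4,"turn":0},{"dx":-3,"dy":-1,"dz":5,"turn":0},{"dx":-7,"dy":-2.4,"dz":5,"turn":0},{"dx":-10.4,"dy":-3.55,"dz":5,"turn":0},{"dx":-10.4,"dy":-3.55,"dz":2,"turn":0},{"dx":-10.4,"dy":-3.55,"dz":-2,"turn":0},{"dx":-10.4,"dy":-3.55,"dz":-6,"turn":0},{"dx":-10.4,"dy":-3.55,"dz":-8.8,"turn":0},{"dx":-10.4,"dy":-3.55,"dz":-8.8,"turn":0},{"dx":-10.4,"dy":-3.55,"dz":-8.8,"turn":0}]' -0.3 60
python3 -m pendant '[{"dx":0,"dy":0,"dz":0,"turn":0},{"dx":0,"dy":0,"dz":0,"turn":0}]'
```

```text
time_s: 39.7
eef_pos: [0.4503, 0.0944, 0.0678]
tool_rot: [0.0, 0.582, 0.813, 0.0]
ft_force: [0.7, -0.3, 0.0]
gripper_width: 0.0302
time_s: 39.9
eef_pos: [0.4505, 0.0944, 0.0683]
tool_rot: [0.001, 0.582, 0.813, 0.001]
ft_force: [0.2, -0.3, 0.0]
gripper_width: 0.0299
```

```bash
python3 -m pendant '[{"dx":0.5,"dy":0.17,"dz":-0.3,"turn":0},{"dx":1.8,"dy":0.62,"dz":-0.3,"turn":0},{"dx":3.2,"dy":1.12,"dz":-0.3,"turn":0},{"dx":4.5,"dy":1.58,"dz":-0.3,"turn":0},{"dx":5.2,"dy":1.82,"dz":-0.3,"turn":0},{"dx":5.42,"dy":1.9,"dz":-0.3,"turn":0},{"dx":5.42,"dy":1.9,"dz":-0.3,"turn":0}]'
python3 -m pendant '[{"dx":0,"dy":0,"dz":0.05,"turn":0},{"dx":0,"dy":0,"dz":0.1,"turn":0},{"dx":0,"dy":0,"dz":0.1,"turn":0},{"dx":0,"dy":0,"dz":0.1,"turn":0}]' -1 60
```

```text
time_s: 40.6
eef_pos: [0.5038, 0.1135, 0.0638]
tool_rot: [-0.0, 0.582, 0.813, -0.0]
ft_force: [-0.3, 0.8, -0.7]
gripper_width: 0.0303
time_s: 41.0
eef_pos: [0.5036, 0.1133, 0.0647]
tool_rot: [-0.0, 0.582, 0.813, -0.0]
ft_force: [-0.6, -0.8, -2.1]
gripper_width: 0.0164
```

```bash
python3 -m pendant '[{"dx":0,"dy":0,"dz":-0.02,"turn":0},{"dx":-0.1,"dy":-0.03,"dz":-0.02,"turn":0},{"dx":-0.2,"dy":-0.07,"dz":-0.02,"turn":0},{"dx":-0.3,"dy":-0.1,"dz":-0.02,"turn":0}]'
python3 -m pendant '[{"dx":-0.1,"dy":-0.03,"dz":0,"turn":0},{"dx":-0.2,"dy":-0.07,"dz":0,"turn":0},{"dx":-0.3,"dy":-0.1,"dz":0,"turn":0},{"dx":-0.4,"dy":-0.14,"dz":0,"turn":0}]'
```

```text
time_s: 41.4
eef_pos: [0.501, 0.1124, 0.0646]
tool_rot: [0.0, 0.582, 0.813, 0.0]
ft_force: [2.5, 0.4, -4.1]
gripper_width: 0.0165
time_s: 41.8
eef_pos: [0.4968, 0.111, 0.0646]
tool_rot: [0.0, 0.582, 0.813, 0.0]
ft_force: [3.0, 1.6, -2.4]
gripper_width: 0.0163
```

```bash
python3 -m pendant '[{"dx":-0.1,"dy":-0.03,"dz":-0.02,"turn":0},{"dx":-0.2,"dy":-0.07,"dz":-0.02,"turn":0},{"dx":-0.3,"dy":-0.1,"dz":-0.02,"turn":0},{"dx":-0.4,"dy":-0.14,"dz":-0.02,"turn":0}]'
python3 -m pendant '[{"dx":-0.1,"dy":-0.03,"dz":0,"turn":0},{"dx":-0.2,"dy":-0.07,"dz":0,"turn":0},{"dx":-0.3,"dy":-0.1,"dz":0,"turn":0},{"dx":-0.4,"dy":-0.14,"dz":0,"turn":0}]'
```

```text
time_s: 42.2
eef_pos: [0.4927, 0.1096, 0.0645]
tool_rot: [-0.0, 0.582, 0.813, -0.0]
ft_force: [0.0, 0.3, -1.2]
gripper_width: 0.0167
time_s: 42.6
eef_pos: [0.4888, 0.1082, 0.0644]
tool_rot: [-0.0, 0.582, 0.813, -0.0]
ft_force: [0.7, 0.5, -0.3]
gripper_width: 0.0166
```

```bash
python3 -m pendant '[{"dx":0.4,"dy":0.14,"dz":0,"turn":0},{"dx":0.8,"dy":0.28,"dz":0,"turn":0},{"dx":1.2,"dy":0.41,"dz":0,"turn":0},{"dx":1.5,"dy":0.51,"dz":0,"turn":0},{"dx":1.5,"dy":0.51,"dz":0,"turn":0}]'
python3 -m pendant '[{"dx":0,"dy":0,"dz":0,"turn":0},{"dx":0,"dy":0,"dz":0,"turn":0},{"dx":-0.2,"dy":-0.07,"dz":0,"turn":0},{"dx":-2,"dy":-0.68,"dz":0,"turn":0},{"dx":-4,"dy":-1.35,"dz":0,"turn":0},{"dx":-5.7,"dy":-1.9,"dz":1,"turn":0},{"dx":-5.7,"dy":-1.9,"dz":5,"turn":0},{"dx":-5.7,"dy":-1.9,"dz":10,"turn":0},{"dx":-5.7,"dy":-1.9,"dz":14.5,"turn":0},{"dx":-5.7,"dy":-1.9,"dz":14.5,"turn":0}]' -0.3
python3 -m pendant '[{"dx":3,"dy":1,"dz":0,"turn":0},{"dx":7,"dy":2.4,"dz":0,"turn":0},{"dx":10.6,"dy":3.6,"dz":0,"turn":0},{"dx":10.6,"dy":3.6,"dz":-1,"turn":0},{"dx":10.6,"dy":3.6,"dz":-3,"turn":0},{"dx":10.6,"dy":3.6,"dz":-4.5,"turn":0},{"dx":10.6,"dy":3.6,"dz":-4.8,"turn":0},{"dx":10.6,"dy":3.6,"dz":-5,"turn":0}]' -1
```

```text
time_s: 43.1
eef_pos: [0.5046, 0.1135, 0.0644]
tool_rot: [0.0, 0.582, 0.813, 0.0]
ft_force: [3.0, 1.4, -1.6]
gripper_width: 0.0167
time_s: 44.1
eef_pos: [0.4489, 0.0942, 0.215]
tool_rot: [0.005, 0.582, 0.813, 0.003]
ft_force: [-0.6, -0.5, 0.1]
gripper_width: 0.03
time_s: 44.9
eef_pos: [0.5524, 0.1302, 0.1592]
tool_rot: [-0.0, 0.582, 0.813, -0.0]
ft_force: [0.0, -0.4, 0.3]
gripper_width: -0.0001
```

```bash
python3 -m pendant '[{"dx":0.1,"dy":0,"dz":-0.15,"turn":0},{"dx":0.1,"dy":0,"dz":-0.25,"turn":0},{"dx":0.1,"dy":0,"dz":-0.3,"turn":0},{"dx":0.1,"dy":0,"dz":-0.3,"turn":0}]'
python3 -m pendant '[{"dx":0,"dy":0,"dz":-0.06,"turn":0},{"dx":0,"dy":0,"dz":-0.1,"turn":0},{"dx":0,"dy":0,"dz":-0.1,"turn":0}]'
```

```text
time_s: 45.3
eef_pos: [0.5541, 0.1303, 0.1571]
tool_rot: [0.0, 0.582, 0.813, 0.0]
ft_force: [-0.4, -0.8, 4.2]
gripper_width: -0.0001
time_s: 45.6
eef_pos: [0.5542, 0.1303, 0.1569]
tool_rot: [0.001, 0.582, 0.813, 0.0]
ft_force: [-4.6, -0.0, 10.3]
gripper_width: 0.0002
```

```bash
python3 -m pendant '[{"dx":0,"dy":0,"dz":-0.05,"turn":0},{"dx":0,"dy":0,"dz":-0.08,"turn":0},{"dx":0,"dy":0,"dz":-0.08,"turn":0}]'
python3 -m pendant '[{"dx":0,"dy":0,"dz":-0.03,"turn":0},{"dx":0,"dy":0,"dz":-0.03,"turn":0}]'
```

```text
time_s: 45.9
eef_pos: [0.5543, 0.1303, 0.1568]
tool_rot: [0.001, 0.582, 0.813, 0.001]
ft_force: [-4.8, -0.1, 16.2]
gripper_width: -0.0
time_s: 46.1
eef_pos: [0.5543, 0.1303, 0.1568]
tool_rot: [0.001, 0.582, 0.813, 0.001]
ft_force: [-6.3, -0.5, 18.4]
gripper_width: 0.0001
```

```bash
python3 -m pendant '[{"dx":0,"dy":0,"dz":0.3,"turn":0},{"dx":0,"dy":0,"dz":1.5,"turn":0},{"dx":0,"dy":0,"dz":4,"turn":0},{"dx":-3,"dy":-1,"dz":5,"turn":0},{"dx":-7,"dy":-2.4,"dz":5,"turn":0},{"dx":-10.5,"dy":-3.58,"dz":5,"turn":0},{"dx":-10.5,"dy":-3.58,"dz":1,"turn":0},{"dx":-10.5,"dy":-3.58,"dz":-4,"turn":0},{"dx":-10.5,"dy":-3.58,"dz":-8,"turn":0},{"dx":-10.5,"dy":-3.58,"dz":-11.4,"turn":0},{"dx":-10.5,"dy":-3.58,"dz":-11.4,"turn":0},{"dx":-10.5,"dy":-3.58,"dz":-11.4,"turn":0}]' -0.3 60
python3 -m pendant '[{"dx":0,"dy":0,"dz":0,"turn":0}]'
python3 - <<'E'
from h import *
for c in('scene','top'):
    capture(c);print(lm(c,'gauge_handle'),lm(c,'pin_head'))
E
```

```text
time_s: 47.3
eef_pos: [0.4495, 0.0945, 0.0414]
tool_rot: [0.0, 0.582, 0.813, 0.0]
ft_force: [-0.2, -0.1, 0.2]
gripper_width: 0.0297
time_s: 47.4
eef_pos: [0.4502, 0.0945, 0.0423]
tool_rot: [0.001, 0.582, 0.813, 0.001]
ft_force: [0.1, 0.3, -0.0]
gripper_width: 0.0298
(array([312.872, 189.   ]), 0.54) (array([332.416, 183.708]), 0.51)
(array([253.008, 229.11 ]), 0.41) (array([248.024, 213.108]), 0.53)
```

```bash
python3 -m pendant '[{"dx":0.5,"dy":0.17,"dz":-0.4,"turn":0},{"dx":1.8,"dy":0.62,"dz":-0.4,"turn":0},{"dx":3.2,"dy":1.12,"dz":-0.4,"turn":0},{"dx":4.2,"dy":1.48,"dz":-0.4,"turn":0},{"dx":4.8,"dy":1.7,"dz":-0.4,"turn":0},{"dx":5.16,"dy":1.83,"dz":-0.4,"turn":0},{"dx":5.16,"dy":1.83,"dz":-0.4,"turn":0}]'
python3 -m pendant '[{"dx":0,"dy":0,"dz":0.05,"turn":0},{"dx":0,"dy":0,"dz":0.07,"turn":0},{"dx":0,"dy":0,"dz":0.07,"turn":0},{"dx":0,"dy":0,"dz":0.07,"turn":0}]' -1 60
```

```text
time_s: 48.4
eef_pos: [0.5006, 0.1129, 0.0361]
tool_rot: [-0.0, 0.582, 0.813, -0.0]
ft_force: [0.3, 0.3, 1.6]
gripper_width: 0.0298
time_s: 48.8
eef_pos: [0.5002, 0.1127, 0.0369]
tool_rot: [-0.0, 0.582, 0.813, -0.0]
ft_force: [0.1, 0.4, -3.0]
gripper_width: 0.0167
```

```bash
python3 -m pendant '[{"dx":0,"dy":0,"dz":-0.04,"turn":0},{"dx":-0.05,"dy":-0.02,"dz":-0.04,"turn":0},{"dx":-0.15,"dy":-0.05,"dz":-0.04,"turn":0},{"dx":-0.25,"dy":-0.09,"dz":-0.04,"turn":0}]'
python3 -m pendant '[{"dx":-0.1,"dy":-0.03,"dz":0,"turn":0},{"dx":-0.2,"dy":-0.07,"dz":0,"turn":0},{"dx":-0.3,"dy":-0.1,"dz":0,"turn":0}]'
```

```text
time_s: 49.2
eef_pos: [0.4985, 0.112, 0.0367]
tool_rot: [0.001, 0.582, 0.813, 0.001]
ft_force: [4.8, 1.2, -3.7]
gripper_width: 0.0168
time_s: 49.5
eef_pos: [0.4952, 0.1109, 0.0368]
tool_rot: [0.0, 0.582, 0.813, 0.0]
ft_force: [4.5, 1.8, -2.4]
gripper_width: 0.0168
```

```bash
python3 -m pendant '[{"dx":-0.1,"dy":-0.03,"dz":-0.02,"turn":0},{"dx":-0.2,"dy":-0.07,"dz":-0.02,"turn":0},{"dx":-0.3,"dy":-0.1,"dz":-0.02,"turn":0}]'
python3 -m pendant '[{"dx":-0.1,"dy":-0.03,"dz":-0.01,"turn":0},{"dx":-0.2,"dy":-0.07,"dz":-0.01,"turn":0},{"dx":-0.3,"dy":-0.1,"dz":-0.01,"turn":0}]'
```

```text
time_s: 49.8
eef_pos: [0.4925, 0.1099, 0.0368]
tool_rot: [0.001, 0.582, 0.813, 0.0]
ft_force: [5.5, 1.1, -0.4]
gripper_width: 0.0171
time_s: 50.1
eef_pos: [0.4897, 0.1089, 0.0367]
tool_rot: [0.001, 0.582, 0.813, 0.001]
ft_force: [5.3, 2.4, -2.0]
gripper_width: 0.0165
```

```bash
python3 -m pendant '[{"dx":-0.1,"dy":-0.03,"dz":-0.01,"turn":0},{"dx":-0.2,"dy":-0.07,"dz":-0.01,"turn":0},{"dx":-0.3,"dy":-0.1,"dz":-0.01,"turn":0},{"dx":-0.4,"dy":-0.14,"dz":-0.01,"turn":0},{"dx":-0.5,"dy":-0.17,"dz":-0.01,"turn":0},{"dx":-0.6,"dy":-0.2,"dz":-0.01,"turn":0},{"dx":-0.7,"dy":-0.24,"dz":-0.01,"turn":0}]'
python3 -m pendant '[{"dx":-0.1,"dy":-0.03,"dz":0,"turn":0},{"dx":-0.2,"dy":-0.07,"dz":0,"turn":0},{"dx":-0.3,"dy":-0.1,"dz":0,"turn":0},{"dx":-0.4,"dy":-0.14,"dz":0,"turn":0},{"dx":-0.5,"dy":-0.17,"dz":0,"turn":0},{"dx":-0.6,"dy":-0.2,"dz":0,"turn":0},{"dx":-0.7,"dy":-0.24,"dz":0,"turn":0}]'
```

```text
time_s: 50.8
eef_pos: [0.4828, 0.1065, 0.0367]
tool_rot: [0.001, 0.582, 0.813, 0.001]
ft_force: [6.3, 2.1, -0.9]
gripper_width: 0.0165
time_s: 51.5
eef_pos: [0.4758, 0.1041, 0.0367]
tool_rot: [0.001, 0.582, 0.813, 0.001]
ft_force: [7.1, 1.2, -1.5]
gripper_width: 0.0171
```

```bash
python3 -m pendant '[{"dx":-0.1,"dy":-0.03,"dz":0,"turn":0},{"dx":-0.2,"dy":-0.07,"dz":0,"turn":0},{"dx":-0.3,"dy":-0.1,"dz":0,"turn":0},{"dx":-0.4,"dy":-0.14,"dz":0,"turn":0}]'
python3 -m pendant '[{"dx":-0.1,"dy":-0.03,"dz":0,"turn":0},{"dx":-0.2,"dy":-0.07,"dz":0,"turn":0},{"dx":-0.3,"dy":-0.1,"dz":0,"turn":0},{"dx":-0.4,"dy":-0.14,"dz":0,"turn":0},{"dx":-0.5,"dy":-0.17,"dz":0,"turn":0},{"dx":-0.6,"dy":-0.2,"dz":0,"turn":0},{"dx":-0.7,"dy":-0.24,"dz":0,"turn":0}]' - 110
```

```text
time_s: 51.9
eef_pos: [0.4716, 0.1027, 0.0366]
tool_rot: [0.001, 0.582, 0.813, 0.001]
ft_force: [3.2, 2.5, -0.3]
gripper_width: 0.0168
time_s: 52.6
eef_pos: [0.4641, 0.1003, 0.0364]
tool_rot: [0.0, 0.582, 0.813, 0.0]
ft_force: [2.4, 1.2, 4.7]
gripper_width: 0.016
```

```bash
python3 -m pendant '[{"dx":-0.2,"dy":-0.07,"dz":0.05,"turn":0},{"dx":-0.6,"dy":-0.2,"dz":0.1,"turn":0},{"dx":-1.1,"dy":-0.37,"dz":0.1,"turn":0},{"dx":-1.6,"dy":-0.54,"dz":0.1,"turn":0},{"dx":-2.1,"dy":-0.71,"dz":0.1,"turn":0},{"dx":-2.6,"dy":-0.88,"dz":0.1,"turn":0},{"dx":-3.1,"dy":-1.05,"dz":0.1,"turn":0},{"dx":-3.6,"dy":-1.22,"dz":0.3,"turn":0},{"dx":-4,"dy":-1.8,"dz":0.8,"turn":0},{"dx":-4,"dy":-3,"dz":1.4,"turn":0},{"dx":-3.8,"dy":-4.8,"dz":1.9,"turn":0},{"dx":-3.4,"dy":-7,"dz":2,"turn":0}]'
python3 -m pendant '[{"dx":0.6,"dy":-2.4,"dz":0,"turn":0},{"dx":1.3,"dy":-5,"dz":0,"turn":0},{"dx":2,"dy":-8,"dz":0,"turn":0},{"dx":2.8,"dy":-11,"dz":0,"turn":0},{"dx":3.6,"dy":-14,"dz":0,"turn":0},{"dx":4.4,"dy":-16.5,"dz":0,"turn":0},{"dx":5.1,"dy":-18.5,"dz":0,"turn":0},{"dx":5.6,"dy":-19.5,"dz":0,"turn":0},{"dx":5.6,"dy":-19.5,"dz":0,"turn":0},{"dx":5.6,"dy":-19.5,"dz":0,"turn":0}]'
python3 - <<'E'
from h import *
p=get_obs()['eef_pos'];u=np.array([.947,.321,0]);v=np.array([-.321,.947,0])
capture('scene');c,pr=lm('scene','gauge_tip');print(c,pr,proj('scene',p+[.0833*.947,.0833*.321,.0]))
o,d=ray('scene',c);t=-(o-p)@v/(d@v);x=o+t*d;print(p,'tip d,z',(x-p)@u*1e3,(x-p)[2]*1e3)
E
```

```text
time_s: 53.8
eef_pos: [0.4304, 0.0291, 0.0573]
tool_rot: [0.001, 0.582, 0.813, 0.0]
ft_force: [0.5, -0.6, -0.0]
gripper_width: 0.0158
time_s: 54.8
eef_pos: [0.4856, -0.1642, 0.0562]
tool_rot: [-0.0, 0.582, 0.813, 0.0]
ft_force: [-0.5, 0.2, -0.5]
gripper_width: 0.0161
[254.688 250.11 ] 0.45 [254.95351445 248.4670431 ]
[ 0.48561209 -0.1642184   0.05623688] tip d,z 81.82634595840806 -12.2217799325295
```

```bash
python3 -m pendant '[{"dx":0,"dy":0,"dz":-1,"turn":0},{"dx":0,"dy":0,"dz":-2.2,"turn":0},{"dx":0,"dy":0,"dz":-3.2,"turn":0},{"dx":0,"dy":0,"dz":-3.9,"turn":0},{"dx":0,"dy":0,"dz":-4.4,"turn":0},{"dx":0,"dy":0,"dz":-4.8,"turn":0},{"dx":0,"dy":0,"dz":-5.0,"turn":0},{"dx":0,"dy":0,"dz":-5.1,"turn":0},{"dx":0,"dy":0,"dz":-5.1,"turn":0}]'
```

```text
time_s: 55.8
eef_pos: [0.4861, -0.1648, 0.0053]
tool_rot: [0.0, 0.582, 0.813, -0.0]
ft_force: [0.6, -0.2, -0.6]
gripper_width: 0.0159
```

```bash
python3 -m pendant '[{"dx":0,"dy":0,"dz":-0.05,"turn":0},{"dx":0,"dy":0,"dz":-0.1,"turn":0},{"dx":0,"dy":0,"dz":-0.12,"turn":0},{"dx":0,"dy":0,"dz":-0.12,"turn":0}]'
```

```text
time_s: 56.2
eef_pos: [0.4862, -0.1648, 0.0049]
tool_rot: [0.0, 0.582, 0.813, -0.0]
ft_force: [-4.1, 0.9, 8.3]
gripper_width: 0.0158
```

```bash
python3 -m pendant '[{"dx":0,"dy":0,"dz":0.05,"turn":0},{"dx":0,"dy":0,"dz":0.05,"turn":0},{"dx":0,"dy":0,"dz":0.05,"turn":0},{"dx":-0.3,"dy":-0.1,"dz":0.1,"turn":0},{"dx":-1.5,"dy":-0.5,"dz":0.2,"turn":0},{"dx":-3.5,"dy":-1.2,"dz":0.5,"turn":0},{"dx":-6,"dy":-2,"dz":4,"turn":0},{"dx":-9,"dy":-5,"dz":8,"turn":0},{"dx":-11,"dy":-9,"dz":12,"turn":0},{"dx":-12,"dy":-12,"dz":14,"turn":0},{"dx":-12,"dy":-12,"dz":14,"turn":0},{"dx":-12,"dy":-12,"dz":14,"turn":0}]' -0.2
python3 - <<'E'
from gfit import *
a=fit('top',[.482,-.165,.32],.002,(316,206,352,250));b=fit('scene',[.482,-.165,.32],.002,(220,222,266,268))
find(['pin_head','gauge_tip','gauge_handle'])
# pin head in scene/top vs. start picture
for c,f,w in(('scene','pics/s0.png',(318,170,340,192)),('top','pics/t0.png',(240,200,262,232))):
    n=capture(c)[w[1]:w[3],w[0]:w[2]].astype(np.float32).mean(2);o=cv2.imread(f)[w[1]:w[3],w[0]:w[2]].astype(np.float32).mean(2)
    h=lambda m:(lambda k:(np.nonzero(k)[1].mean().round(2),np.nonzero(k)[0].mean().round(2),k.sum()))(m<85)
    print(c,'diff',abs(n-o).max(),'dark before/after',h(o),h(n))
o=get_obs();print(o['time_s'],o['ft_force'])
E
```

```text
time_s: 57.4
eef_pos: [0.3651, -0.2853, 0.1442]
tool_rot: [0.0, 0.583, 0.812, -0.0]
ft_force: [-0.6, 0.6, -0.5]
gripper_width: 0.0341
top [ 0.4919 -0.1617  0.3229] yaw 18.5 res 1.47 / 142.0
scene [ 0.4927 -0.1631  0.3019] yaw 17.3 res 4.9 / 212.3
pin_head (array([377.384, 118.608]), 0.67) (array([253.624, 217.392]), 0.7) [0.5445 0.1598 0.3819] gap 0.152
gauge_tip (array([255.416, 257.292]), 0.74) (array([328.776, 217.014]), 0.56) [ 0.5656 -0.1364 -0.0007] gap 0.0043
gauge_handle (array([231.616, 238.686]), 0.67) (array([141.008, 265.608]), 0.7) [ 0.4047  0.1712 -0.0067] gap 0.6481
scene diff 21.999992 dark before/after (np.float64(nan), np.float64(nan), np.int64(0)) (np.float64(nan), np.float64(nan), np.int64(0))
top diff 33.0 dark before/after (np.float64(12.28), np.float64(10.34), np.int64(76)) (np.float64(12.36), np.float64(10.58), np.int64(78))
57.9 [0.74008794 0.44447895 0.37345663]<stdin>:7: RuntimeWarning: Mean of empty slice.
  ret = ret.dtype.type(ret / rcount)
```

```bash
python3 -c "
from station import *
print(hand_in())"
```

```text
the job is handed in; nothing more can be done
None
```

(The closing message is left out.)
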